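Close the topping crocks

TASK

Close up the four topping crocks for the night: put each lid on the crock it fits, so that it sits level and flat on the rim all round. Lower the lids on rather than dropping them, leave the crocks standing where they are, and do not push or tip the sugar shaker that stands among them.

Things in the scene. Friction and masses are not known exactly. Their poses are not given: they have to be found in the camera images.
- crock_small_round_mouth (a point): Centre of the mouth, level with the rim, of the small round crock: a white open-topped upright container, outside diameter 84 mm, 80 mm high, wall 6 mm thick, standing loose on the table, 0.5 to 1 kg. Filled with hazelnuts to about 20 mm below the rim. The z axis points up.
- lid_small_round_grip (a point): Small round lid, white, lying right way up on the table: plate 88 mm diameter, 4 mm thick; a black round knob, 26 mm diameter, 34 mm high in its middle. A plug 10 mm deep under the plate enters its crock with 7 mm clearance all round; the plate rests on the rim. Point: on the grip axis, 10 mm below its top, 38 mm above the lid underside, 28 mm above the rim when seated. z up.
- crock_large_round_mouth (a point): Centre of the mouth, level with the rim, of the large round crock: a white open-topped upright container, outside diameter 124 mm, 70 mm high, wall 6 mm thick, standing loose on the table, 0.5 to 1 kg. Filled with almonds to about 20 mm below the rim. The z axis points up.
- lid_large_round_grip (a point): Large round lid, white, lying right way up on the table: plate 128 mm diameter, 4 mm thick; a black round knob, 26 mm diameter, 34 mm high in its middle. A plug 10 mm deep under the plate enters its crock with 7 mm clearance all round; the plate rests on the rim. Point: on the grip axis, 10 mm below its top, 38 mm above the lid underside, 28 mm above the rim when seated. z up.
- crock_square_mouth (a point): Centre of the mouth, level with the rim, of the square crock: a white open-topped upright container, outside 104 x 104 mm, x and y along its sides, 74 mm high, wall 6 mm thick, standing loose on the table, 0.5 to 1 kg. Filled with chocolate lentils to about 20 mm below the rim. The z axis points up.
- lid_square_grip (a point): Square lid, white, lying right way up on the table: plate 108 x 108 mm, 4 mm thick; a black bar grip on two legs, 62 mm (x) x 14 mm (y), 34 mm high in its middle. A plug 10 mm deep under the plate enters its crock with 7 mm clearance all round; the plate rests on the rim. Point: on the grip axis, 10 mm below its top, 38 mm above the lid underside, 28 mm above the rim when seated. z up.
- crock_oblong_mouth (a point): Centre of the mouth, level with the rim, of the oblong crock: a white open-topped upright container, outside 132 mm (along its x) x 84 mm (along its y), 62 mm high, wall 6 mm thick, standing loose on the table, 0.5 to 1 kg. Filled with walnuts to about 20 mm below the rim. The z axis points up.
- lid_oblong_grip (a point): Oblong lid, white, lying right way up on the table: plate 136 mm (x) x 88 mm (y), 4 mm thick; a black bar grip on two legs, 62 mm (x) x 14 mm (y), 34 mm high in its middle. A plug 10 mm deep under the plate enters its crock with 7 mm clearance all round; the plate rests on the rim. Point: on the grip axis, 10 mm below its top, 38 mm above the lid underside, 28 mm above the rim when seated. z up.
- shaker: Bystander: upright steel sugar shaker, 59 mm diameter, 82 mm high, standing among the crocks and lids. Origin at the centre of its underside.
Mind the look-alikes: they are no part of the job. What is shaped like the part that bears lid_small_round_grip but green is not meant. What is shaped like the part that bears lid_large_round_grip but pink is not meant.

How it is judged:
At the end, for the whole second after the job is handed in: Each lid at rest and released on the crock of its shape and size: centred within 9 mm, grip point 24 to 31 mm above the rim, level within 0.06 rad; square (any of four ways round) and oblong lids in line within 0.2 rad; each crock upright within 0.06 rad and within 30 mm of its start (horizontal distance between lid_small_round_grip and crock_small_round_mouth below 0.009 m and z of lid_small_round_grip in the frame of crock_small_round_mouth between 0.024 and 0.031 m and angle between each of lid_small_round_grip, crock_small_round_mouth, lid_large_round_grip, crock_large_round_mouth, lid_square_grip, crock_square_mouth, lid_oblong_grip, crock_oblong_mouth's own z axis and vertical below 0.06 rad and distance of each of crock_small_round_mouth, crock_large_round_mouth, crock_square_mouth, crock_oblong_mouth from where it was at the start of the episode below 0.03 m and linear speed of each of lid_small_round, lid_large_round, lid_square, lid_oblong below 0.02 m/s and horizontal distance between lid_large_round_grip and crock_large_round_mouth below 0.009 m and z of lid_large_round_grip in the frame of crock_large_round_mouth between 0.024 and 0.031 m and horizontal distance between lid_square_grip and crock_square_mouth below 0.009 m and z of lid_square_grip in the frame of crock_square_mouth between 0.024 and 0.031 m and (angle between the x axis of lid_square_grip and the x axis of crock_square_mouth, either way round below 0.2 rad or angle between the x axis of lid_square_grip and the y axis of crock_square_mouth, either way round below 0.2 rad) and horizontal distance between lid_oblong_grip and crock_oblong_mouth below 0.009 m and z of lid_oblong_grip in the frame of crock_oblong_mouth between 0.024 and 0.031 m and angle between the x axis of lid_oblong_grip and the x axis of crock_oblong_mouth, either way round below 0.2 rad); the robot touches nothing.
It fails at once if a lid is dropped or thrown (it moves faster than 0.6 m/s out of the fingers, a fall of about 18 mm) ((linear speed of lid_small_round above 0.6 m/s and contact force between lid_small_round and the fingers below 0.05 N) or (linear speed of lid_large_round above 0.6 m/s and contact force between lid_large_round and the fingers below 0.05 N) or (linear speed of lid_square above 0.6 m/s and contact force between lid_square and the fingers below 0.05 N) or (linear speed of lid_oblong above 0.6 m/s and contact force between lid_oblong and the fingers below 0.05 N)).
It fails at once if the sugar shaker is pushed more than 30 mm or tipped over (distance of shaker from where it was at the start of the episode above 0.03 m or angle between shaker's own z axis and vertical above 0.4 rad).
It also fails if it takes over 104 s, if anything falls off the work surface, if the arm or the gripper's body presses on something with over 40 N, if the wrist force passes 120 N, or if a joint passes its speed limit or range.

ROBOT

A 7-joint arm with a two-finger parallel gripper is mounted at the origin on the work surface. World frame = base frame: x ahead of the robot, y to its left, z up, the work surface at z = 0. Lengths are in m, angles in rad, forces in N, time in s.
With the tool pointing down it reaches from about 0.425 to 0.8 m from the base axis. Payload 8.3 kg.
Tool frame: the origin (TCP) lies at the very end of the fingers, on their centre line; the grasp point (between the pads) lies 19 mm behind it; z points along the fingers, y is the direction in which the jaws open and shut (so a half turn about z gives the same grasp; the last joint's range is limited). The gripper opens to 85 mm and grips with 20 to 120 N. Pads are 22 mm wide; open, the fingers measure 114 mm over their backs; the gripper's body (76 mm by 85 mm) begins 54 mm behind the grasp point. The pads swing forward as they close: fully open they stand 13 mm farther back than shut.
Start: joints at [-1.309, 0.383, 0.016, 1.37, -0.006, 1.388, -0.046], TCP at [0.199, 0.592, 0.231] pointing down, gripper open.
Joint ranges: [-2.95, 2.95], [-0.25, 2.06], [-1.52, 1.56], [0.18, 2.33], [-1.44, 4.58], [0.02, 2.06], [-3.01, 3.01]. Speed limits (rad/s): [2.39, 2.39, 3.01, 3.01, 3.14, 3.14, 3.14].

INTERFACE

Orientations are given as a unit quaternion [w, x, y, z].
In Python, from station import sensors, vision, robot gives the robot as it stands.
- The arm moves only by the tool drive_tool, never from a script. Its argument "series" is a list of rows, each an object with "jaw": the opening, from 0 (shut) to 1 (fully open); "offset": the shift along the tool's x, y, z in m, a list of three; "rot": the turn, a rotation vector about the tool's x, y, z in rad, a list of three. In form: [{"jaw": jaw, "offset": [dx, dy, dz], "rot": [ax, ay, az]}, ...]. A call has 1 to 8 rows; each row is the pose to reach, as a shift and turn from the pose commanded when the call began, along the tool's axes at that moment; what a row does not reach only later rows make up. A row lasts 1/12 s, in which the tool goes at most 41.7 mm and 7.16 degrees, less where a joint would pass 70% of its speed; a pose out of reach is approached as far as the arm can. A call with a gripper value outside its range is refused whole. The fingers move at their own pace and stop on an object; "grip_force" is the grip in N (left out, the last holds). Time passes only in rows, so rows that repeat a pose let the fingers close. It gives the time, the measured TCP pose, the force and the opening at its end, in the units of the state.
- sensors.get_obs(): the state, without advancing time (a new reading comes with each control period).
- vision.get_image(name): name is "scene" or "top" or "wrist"; returns a dict with "img" (400x640x3 uint8, red, green, blue), "mtx" (3x3 intrinsics, pixels), "pose" (4x4, takes a point from camera to world coordinates). Camera axes: x right, y up, looking along -z (the intrinsics and any distortion apply to the point x, -y, -z); pixel columns grow to the right and rows downward; lengths in m; the calibration is good to about 2 mm. A picture is of the moment at which its call begins. There is no depth.
- robot.finish_job(): hands the job in, once; it reports no verdict.
The state is a dict: "clock": time; "joints": joint angles; "qvel": joint speeds; "joint_torque": joint torques, N m; "tool_pos": TCP position; "orientation": TCP orientation; "wrist_force": force on the tool from outside, world axes, zero at the start; "moment": the same for the moment, N m; "opening": finger opening in m.
Only numpy, scipy, OpenCV 4.12 (cv2) and the standard library are available. Lean on these libraries where they do the work, as an engineer would, in place of code of your own. Each camera call takes 0.05 s, during which the arm holds its last target.

## Working session

There is one attempt and no reset: what is moved stays moved. The work goes in short steps, Python scripts to look and compute and a tool call to move; the robot and the scene stay as the last step left them, time stands still between calls to the robot, and variables do not carry over. Pictures are saved under pics/ and viewed, and the job is handed in when it is done.

Besides the shell and the picture viewer there is one more tool, called after "Request:" by a JSON object that holds its "name" and its "arguments". drive_tool: Moves the arm, as the interface text tells. Its arguments: {"type":"object","properties":{"series":{"type":"array"},"grip_force":{"type":"number"}},"required":["series"]}

```bash
mkdir -p pics; ls
python3 - <<'E'
from station import sensors, vision
import cv2
print(sensors.get_obs())
for n in ["scene","top","wrist"]:
    d=vision.get_image(n); cv2.imwrite(f"pics/{n}0.png",d["img"][:,:,::-1]); print(n,d.keys(),d["mtx"].round(2).tolist(),d["pose"].round(4).tolist())
    import pickle; pickle.dump(d,open(f"{n}0.pkl","wb"))
E
```

```text
pics
{'clock': 0.0, 'joints': array([-1.30889572,  0.38424524,  0.01638543,  1.3712185 , -0.00627833,
        1.38818828, -0.04648546]), 'qvel': array([ 0.00155152,  0.00081846,  0.00047179,  0.00052275, -0.00174182,
       -0.00090239, -0.00010266]), 'joint_torque': array([ 7.65684836e-04, -6.27599502e+01,  8.44896566e-01, -3.71805382e+01,
        1.66688446e-02,  1.43511620e-02,  3.74637708e-07]), 'tool_pos': array([0.19926286, 0.59182888, 0.23024541]), 'orientation': array([-1.30874200e-04,  1.61652171e-01,  9.86847286e-01, -9.96147052e-04]), 'wrist_force': array([ 0.39248771, -0.7004751 , -0.41931396]), 'moment': array([-0.00655316,  0.03493401, -0.00713285]), 'opening': 0.08544592684808967}
scene dict_keys(['img', 'mtx', 'pose']) [[399.02, 0.0, 317.94], [0.0, 399.02, 199.87], [0.0, 0.0, 1.0]] [[0.8429, -0.4348, 0.3169, 0.8034], [0.538, 0.6781, -0.5007, -0.5115], [0.0028, 0.5925, 0.8055, 0.8959], [0.0, 0.0, 0.0, 1.0]]
top dict_keys(['img', 'mtx', 'pose']) [[400.72, 0.0, 322.33], [0.0, 400.72, 203.54], [0.0, 0.0, 1.0]] [[0.0026, 0.9809, -0.1947, 0.2644], [-1.0, 0.0031, 0.002, -0.0117], [0.0026, 0.1947, 0.9809, 1.2248], [0.0, 0.0, 0.0, 1.0]]
wrist dict_keys(['img', 'mtx', 'pose']) [[291.22, 0.0, 321.95], [0.0, 291.22, 199.87], [0.0, 0.0, 1.0]] [[0.3185, -0.8965, -0.3079, 0.1199], [0.9479, 0.3005, 0.1055, 0.6198], [-0.002, -0.3254, 0.9456, 0.3728], [0.0, 0.0, 0.0, 1.0]]
```

View pics/top0.png

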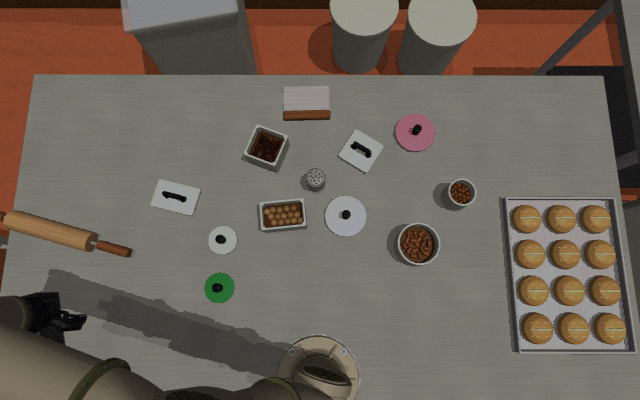

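View pics/scene0.png

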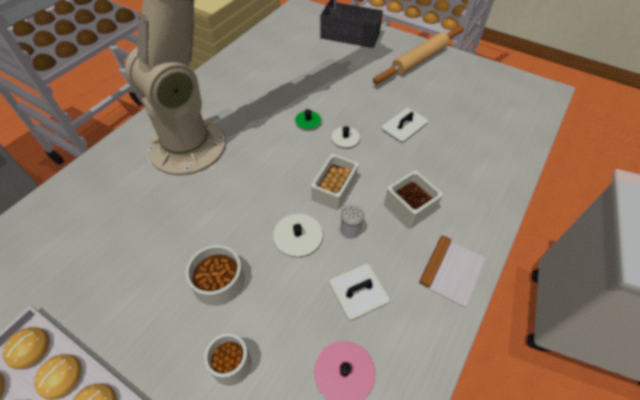

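View pics/wrist0.png

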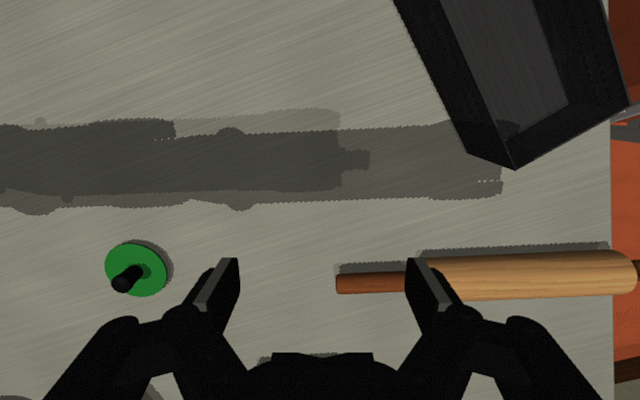

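The top view shows every piece. The white lids are at about (222,240) small, (345,216) large, (361,151) square and (176,197) oblong. The crocks are at (461,193) small, (418,243) large, (267,147) square and (283,215) oblong, and the shaker is at (316,179). The green lid at (219,288) and the pink one at (415,132) are look-alikes. I'll zoom in to segment them.

Run:
```python
import pickle,cv2,numpy as np
d=pickle.load(open("top0.pkl","rb"));im=d["img"][:,:,::-1]
c=im[110:270,145:305]; e=im[110:270,325:485]
cv2.imwrite("pics/zoom1.png",cv2.resize(np.hstack([c[:,:]]),None,fx=3.7,fy=3.7,interpolation=cv2.INTER_NEAREST))
cv2.imwrite("pics/zoom2.png",cv2.resize(e,None,fx=3.7,fy=3.7,interpolation=cv2.INTER_NEAREST))
g=cv2.cvtColor(im,cv2.COLOR_BGR2HSV)
for p in [(346,200),(345,232),(300,180),(380,180),(267,128),(250,147),(418,224),(418,262),(283,201),(283,230)]: print(p,im[p[1],p[0]],g[p[1],p[0]])
```

```text
(346, 200) [157 158 156] [ 75   3 158]
(345, 232) [166 159 156] [111  15 166]
(300, 180) [72 82 81] [33 31 82]
(380, 180) [113 122 121] [ 33  19 122]
(267, 128) [146 157 153] [ 41  18 157]
(250, 147) [68 75 79] [19 36 79]
(418, 224) [84 89 96] [13 32 96]
(418, 262) [35 48 73] [ 10 133  73]
(283, 201) [148 154 151] [ 45  10 154]
(283, 230) [62 67 70] [19 29 70]
```

View pics/zoom1.png

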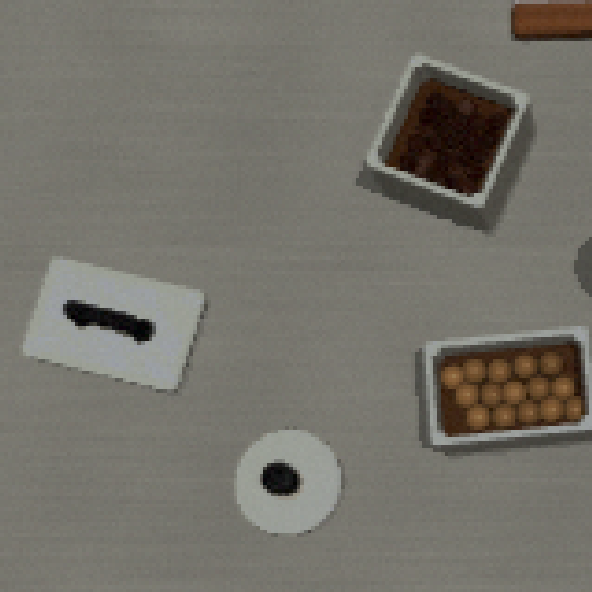

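View pics/zoom2.png

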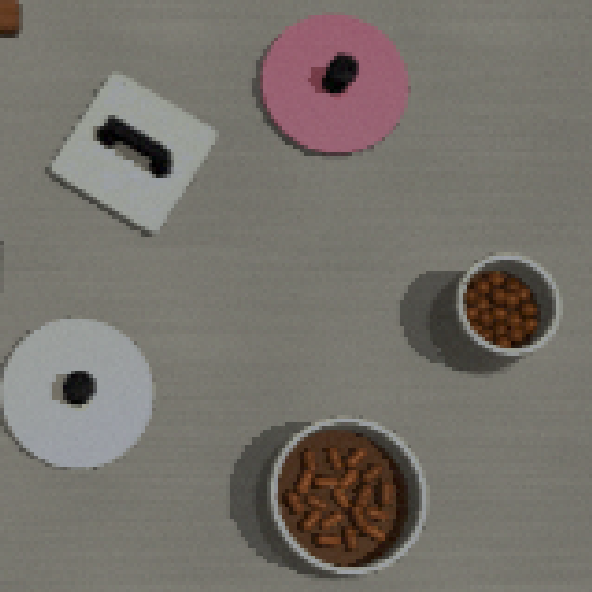

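```bash
cat > h.py <<'E'
import pickle,cv2,numpy as np
def ray(d,uv,z):
    uv=np.atleast_2d(np.asarray(uv,float)); K=d["mtx"];P=d["pose"]
    v=np.c_[(uv[:,0]-K[0,2])/K[0,0],-(uv[:,1]-K[1,2])/K[1,1],-np.ones(len(uv))]@P[:3,:3].T
    o=P[:3,3]; return o+v*((z-o[2])/v[:,2])[:,None]
def proj(d,p):
    P=d["pose"];K=d["mtx"]; c=(np.atleast_2d(p)-P[:3,3])@P[:3,:3]
    return np.c_[K[0,2]+K[0,0]*c[:,0]/-c[:,2],K[1,2]-K[1,1]*c[:,1]/-c[:,2]]
E
python3 - <<'E'
from h import *
d=pickle.load(open("top0.pkl","rb"));im=d["img"]
f=4
big=cv2.resize(im.astype(np.float32).min(2),None,fx=f,fy=f,interpolation=cv2.INTER_LINEAR)
m=(big>128).astype(np.uint8)
m=cv2.morphologyEx(m,cv2.MORPH_CLOSE,np.ones((5,5)))
cs,_=cv2.findContours(m,cv2.RETR_EXTERNAL,cv2.CHAIN_APPROX_NONE)
T={"lid_small":(222,240,.014),"lid_large":(345,216,.014),"lid_sq":(361,151,.014),"lid_ob":(176,197,.014),"cr_small":(461,193,.08),"cr_large":(418,243,.07),"cr_sq":(267,147,.074),"cr_ob":(283,215,.062)}
for n,(u,v,z) in T.items():
    # gather contours near
    pts=[c[:,0] for c in cs if cv2.contourArea(c)>200 and np.hypot(*(c[:,0].mean(0)/f-[u,v]))<25]
    if not pts: print(n,"none");continue
    p=(np.vstack(pts)+.5)/f-.5
    w=ray(d,p,z)[:,:2].astype(np.float32)
    h=cv2.convexHull((w*1e3))
    A=cv2.contourArea(h); r=cv2.minAreaRect(h); c,R=cv2.minEnclosingCircle(h); M=cv2.moments(h)
    cen=np.array([M["m10"],M["m01"]])/M["m00"]
    print(n,len(pts),"cen",cen.round(1),"rect",np.round(r[0],1),np.round(r[1],1),round(r[2],1),"eqdia",round(2*(A/np.pi)**.5,1),"R",round(R,1),"r",np.hypot(*cen).round(0))
# knob tops: dark blob
dark=((big<45)).astype(np.uint8)
cs,_=cv2.findContours(dark,cv2.RETR_EXTERNAL,cv2.CHAIN_APPROX_NONE)
for n in ["lid_small","lid_large","lid_sq","lid_ob"]:
    u,v,z=T[n]
    for c in cs:
        if np.hypot(*(c[:,0].mean(0)/f-[u,v]))<12 and cv2.contourArea(c)>100:
            w=ray(d,(c[:,0]+.5)/f-.5,.03)[:,:2].astype(np.float32)*1e3
            print(n,"grip",[np.round(x,1) for x in cv2.minAreaRect(w)])
print("shaker",ray(d,[316,179],.07))
E
```

```text
lid_small 1 cen [392.8 288.6] rect [392.9 288.7] [84.8 85.9] 0.2 eqdia 86.3 R 43.8 r 487.0
lid_large 1 cen [467.9 -85.1] rect [468.2 -85.1] [126.6 125.3] 86.6 eqdia 126.5 R 64.1 r 476.0
lid_sq 1 cen [ 677.6 -135.8] rect [ 677.6 -135.9] [108.7 108.1] 57.7 eqdia 121.4 R 72.7 r 691.0
lid_ob 1 cen [525.2 441.2] rect [525.  441.1] [136.3  88.8] 76.5 eqdia 123.2 R 77.6 r 686.0
cr_small 1 cen [ 529.  -425.6] rect [ 528.9 -427.1] [76.2 81.3] 89.8 eqdia 80.6 R 41.6 r 679.0
cr_large 1 cen [ 378.2 -292.9] rect [ 378.4 -292.7] [121.  121.8] 88.0 eqdia 122.0 R 61.6 r 478.0
cr_sq 1 cen [674.9 158.6] rect [674.9 158.8] [104.5 104.2] 68.9 eqdia 117.0 R 70.3 r 693.0
cr_ob 1 cen [465.7 103.7] rect [465.7 103.7] [ 84.5 131.4] 5.9 eqdia 118.4 R 75.9 r 477.0
lid_small grip [array([393.2, 290.3]), array([23.9, 27.9]), np.float64(0.2)]
lid_large grip [array([468.9, -83.9]), array([22.7, 25.4]), np.float64(89.6)]
lid_sq grip [array([ 675.6, -134.7]), array([68.1, 24.2]), np.float64(57.3)]
lid_ob grip [array([522.7, 439.4]), array([74.8, 17.5]), np.float64(75.9)]
shaker [[0.5680579  0.00497406 0.07      ]]
```

Sizes match the spec except the small crock's rim, which measures only 76 mm one way. I'll refit it and cross-check all the estimates by overlaying them on the scene view.

Run:
```python
from h import *
d=pickle.load(open("top0.pkl","rb"));im=d["img"];f=4
big=cv2.resize(im.astype(np.float32).min(2),None,fx=f,fy=f,interpolation=cv2.INTER_LINEAR)
for t in (105,112,118,123,128):
    m=(big>t).astype(np.uint8)
    cs,_=cv2.findContours(m,cv2.RETR_EXTERNAL,cv2.CHAIN_APPROX_NONE)
    for c in cs:
        if np.hypot(*(c[:,0].mean(0)/f-[461,193]))<15 and cv2.contourArea(c)>200:
            w=ray(d,(c[:,0]+.5)/f-.5,.08)[:,:2].astype(np.float32)*1e3
            h=cv2.convexHull(w);e=cv2.fitEllipse(h);print(t,"ell",np.round(e[0],1),np.round(e[1],1),"rect",w.min(0),w.max(0))
s=pickle.load(open("scene0.pkl","rb"));o=cv2.resize(s["img"][:,:,::-1],None,fx=1,fy=1).copy()
t=np.linspace(0,2*np.pi,60)
circ=lambda x,y,D,z:np.c_[x+D/2*np.cos(t),y+D/2*np.sin(t),0*t+z]/1e3
def rect(x,y,a,b,an,z):
    an=np.deg2rad(an);R=np.array([[np.cos(an),-np.sin(an)],[np.sin(an),np.cos(an)]])
    q=np.array([[a,b],[a,-b],[-a,-b],[-a,b]])/2@R.T+[x,y];return np.c_[q,[z]*4]/1e3
L=[circ(393,288.7,88,14),circ(468,-85,128,14),rect(677.6,-135.8,108,108,57.5,14),rect(525,441,136,88,76.3,14),circ(529,-427,84,80),circ(378.2,-292.8,124,70),rect(674.9,158.7,104,104,68.9,74),rect(465.7,103.7,132,84,95.9,62)]
big=cv2.resize(o,None,fx=2,fy=2)
for l in L: cv2.polylines(big,[np.round(proj(s,l)*2+.5).astype(int)],True,(0,0,255),1)
cv2.imwrite("pics/ov.png",big[180:780,350:930])
```

```text
112 ell [ 537.2 -414.4] [ 96.7 175.1] rect [ 471.3849 -487.397 ] [ 589.934   -335.78912]
118 ell [ 529.3 -425. ] [83.2 85.3] rect [ 487.57355 -466.69345] [ 571.8252  -383.41736]
123 ell [ 529.2 -424.8] [82.2 83.5] rect [ 488.29712 -465.9591 ] [ 571.0575  -383.88608]
128 ell [ 529.  -424.6] [81.5 82.3] rect [ 488.30173 -465.22473] [ 569.5547 -388.989 ]
```

View pics/ov.png

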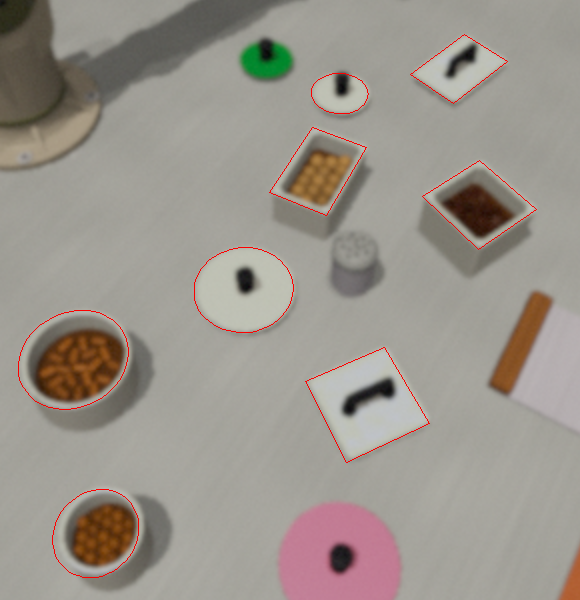

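The overlay agrees with the scene view. The refitted small crock is at (529.2, −424.9). Next is a helper to turn world targets into tool-frame moves.

```bash
cat > g.py <<'E'
import sys,numpy as np
from station import sensors
from scipy.spatial.transform import Rotation as Ro
o=sensors.get_obs();q=o["orientation"];R=Ro.from_quat([q[1],q[2],q[3],q[0]])
p=o["tool_pos"]
ya=R.as_matrix()[:,1];cur=np.rad2deg(np.arctan2(ya[1],ya[0]))
print("t",round(o["clock"],2),"tcp",(p*1e3).round(1),"yaw_y",cur.round(1),"F",o["wrist_force"].round(1),"op",round(o["opening"]*1e3,1),"j",o["joints"].round(2))
# args: x y z(mm) yaw_y(deg)  repeated
a=list(map(float,sys.argv[1:]))
for i in range(0,len(a),4):
    x,y,z,w=a[i:i+4]; w=np.deg2rad(w)
    Y=np.array([np.cos(w),np.sin(w),0]);Z=np.array([0,0,-1.]);X=np.cross(Y,Z)
    T=Ro.from_matrix(np.c_[X,Y,Z])
    print("off",R.inv().apply(np.array([x,y,z])/1e3-p).round(4).tolist(),"rot",(R.inv()*T).as_rotvec().round(4).tolist())
E
python3 g.py 400 510 150 20 524 440.5 120 -13.7
```

```text
t 0.15 tcp [199.3 592.  230.5] yaw_y 71.4 F [ 0.6 -0.1 -0.5] op 85.2 j [-1.31  0.38  0.02  1.37 -0.01  1.39 -0.05]
off [-0.2164, -0.0135, 0.0805] rot [-0.0014, 0.0007, 0.897]
off [-0.3561, -0.0398, 0.1106] rot [-0.0012, 0.0012, 1.4852]
```

Request:
{"name": "drive_tool", "arguments": {"series": [{"jaw": 1, "offset": [-0.356, -0.04, 0.11], "rot": [0, 0, 1.485]}, {"jaw": 1, "offset": [-0.356, -0.04, 0.11], "rot": [0, 0, 1.485]}, {"jaw": 1, "offset": [-0.356, -0.04, 0.11], "rot": [0, 0, 1.485]}, {"jaw": 1, "offset": [-0.356, -0.04, 0.11], "rot": [0, 0, 1.485]}, {"jaw": 1, "offset": [-0.356, -0.04, 0.11], "rot": [0, 0, 1.485]}, {"jaw": 1, "offset": [-0.356, -0.04, 0.11], "rot": [0, 0, 1.485]}, {"jaw": 1, "offset": [-0.356, -0.04, 0.11], "rot": [0, 0, 1.485]}, {"jaw": 1, "offset": [-0.356, -0.04, 0.11], "rot": [0, 0, 1.485]}], "grip_force": 60}}

```text
clock: 0.82
tool_pos: [0.4895, 0.4564, 0.1327]
orientation: [-0.0, 0.617, 0.787, -0.0]
wrist_force: [-0.0, 0.9, 0.2]
opening: 0.0852
```

```bash
python3 g.py 524 440.5 120 -13.7
```

```text
t 0.82 tcp [489.5 456.4 132.7] yaw_y 13.8 F [-0.   0.9  0.2] op 85.2 j [-0.99  0.55  0.29  1.38 -0.16  1.24 -0.45]
off [-0.0237, 0.0297, 0.0127] rot [-0.0003, 0.0002, 0.4794]
```

Request:
{"name": "drive_tool", "arguments": {"series": [{"jaw": 0.8, "offset": [-0.024, 0.03, 0.012], "rot": [0, 0, 0.479]}, {"jaw": 0.8, "offset": [-0.024, 0.03, 0.012], "rot": [0, 0, 0.479]}, {"jaw": 0.8, "offset": [-0.024, 0.03, 0.012], "rot": [0, 0, 0.479]}, {"jaw": 0.8, "offset": [-0.024, 0.03, 0.012], "rot": [0, 0, 0.479]}, {"jaw": 0.8, "offset": [-0.024, 0.03, 0.012], "rot": [0, 0, 0.479]}, {"jaw": 0.8, "offset": [-0.024, 0.03, 0.012], "rot": [0, 0, 0.479]}, {"jaw": 0.8, "offset": [-0.024, 0.03, 0.012], "rot": [0, 0, 0.479]}]}}

```text
clock: 1.4
tool_pos: [0.5228, 0.4417, 0.1212]
orientation: [0.0, 0.783, 0.622, -0.0]
wrist_force: [0.3, -0.1, 0.2]
opening: 0.0686
```

```bash
python3 g.py 524 440.5 21 -13.7
python3 - <<'E'
from station import vision
import cv2,pickle
d=vision.get_image("wrist");cv2.imwrite("pics/w1.png",d["img"][:,:,::-1]);pickle.dump(d,open("w1.pkl","wb"))
E
```

```text
t 1.4 tcp [522.8 441.7 121.2] yaw_y -13.1 F [ 0.3 -0.1  0.2] op 68.6 j [-1.    0.6   0.39  1.35 -0.23  1.24 -0.83]
off [-0.0009, 0.0015, 0.1002] rot [-0.0002, 0.0003, 0.0102]
```

View pics/w1.png

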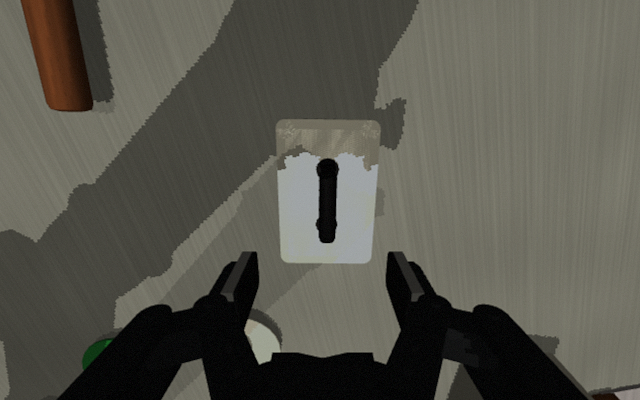

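The wrist view shows the lid's bar at cols 318–337, rows 160–242, upright between the fingers. I'll cast its centre as a check.

Run:
```python
from h import *
d=pickle.load(open("w1.pkl","rb"));g=d["img"].min(2)
m=(g<40).astype(np.uint8)
n,l,s,c=cv2.connectedComponentsWithStats(m)
k=l[200,328];p=np.argwhere(l==k)[:,::-1];print(s[k],c[k])
w=ray(d,p,.048)[:,:2]*1e3
print("bar pixels at top z", cv2.minAreaRect(w.astype(np.float32)))
pl=np.argwhere(((d["img"].min(2)>95)|(l==k))&True)[:,::-1]
sel=pl[(abs(pl[:,0]-327)<60)&(pl[:,1]>115)&(pl[:,1]<268)]
```

```text
[ 316  159   23   84 1416] [327.02189266 199.72669492]
bar pixels at top z ((528.0952758789062, 448.9556884765625), (69.12386322021484, 16.162988662719727), 75.94245910644531)
```

Run:
```python
from h import *
d=pickle.load(open("w1.pkl","rb"));print(d["pose"][:3,3])
a=np.deg2rad(76.3);u=np.array([np.cos(a),np.sin(a)])*31;v=np.array([-np.sin(a),np.cos(a)])*7
c=np.array([524.,440.5])
for z in (48,14):
  for s in (1,-1):
    print(z,s,proj(d,np.r_[c+s*u,z]/1e3).round(1))
for sx in (1,-1):
  for sy in (1,-1): print("plate",proj(d,np.r_[c+sx*u/31*68+sy*v/7*44,14]/1e3).round(1))
```

```text
[0.54184679 0.52427569 0.26370143]
48 1 [[324.4 175.5]]
48 -1 [[323.4 248.1]]
14 1 [[324.1 165.9]]
14 -1 [[323.2 230.7]]
plate [[271.6 121.5]]
plate [[377.6 122.7]]
plate [[277.9 264.6]]
plate [[367.5 265.4]]
```

```bash
python3 g.py 524 440.5 21 -13.7
python3 - <<'E'
from station import vision
from h import *
d=vision.get_image("wrist");pickle.dump(d,open("w2.pkl","wb"))
o=cv2.resize(d["img"][:,:,::-1],None,fx=4,fy=4,interpolation=cv2.INTER_CUBIC)
a=np.deg2rad(76.3);R=np.array([[np.cos(a),-np.sin(a)],[np.sin(a),np.cos(a)]])
c=np.array([524.,440.5])
for sx,sy,z in((68,44,14),(31,7,48),(31,7,14)):
  q=np.array([[sx,sy],[sx,-sy],[-sx,-sy],[-sx,sy]])@R.T+c
  cv2.polylines(o,[(proj(d,np.c_[q,[z]*4]/1e3)*4+1.5).round().astype(int)],True,{48:(0,255,0),14:(0,0,255)}[z],1)
cv2.imwrite("pics/w2.png",o[440:1080,1000:1640][20:620])
E
```

```text
t 1.45 tcp [522.8 441.7 121.4] yaw_y -13.2 F [-1.   0.1  0.3] op 68.3 j [-1.    0.6   0.39  1.35 -0.23  1.24 -0.83]
off [-0.0009, 0.0014, 0.1004] rot [-0.0002, 0.0001, 0.0096]
```

View pics/w2.png

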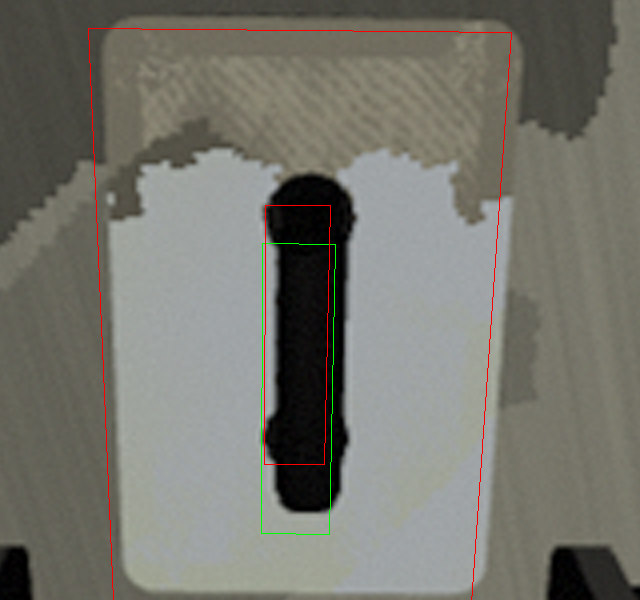

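The wrist view puts the lid about 2–3 mm farther (+x, +y) than the top view does, which is within the calibration error. I'll aim between the two at (526.5, 442).

```bash
python3 g.py 526.5 442 22 -13.7
```

```text
t 1.5 tcp [522.9 441.7 121.5] yaw_y -13.2 F [ 0.5  0.5 -0.1] op 68.3 j [-1.    0.6   0.39  1.35 -0.23  1.24 -0.83]
off [0.0011, 0.0034, 0.0995] rot [-0.0001, -0.0001, 0.0088]
```

Request:
{"name": "drive_tool", "arguments": {"series": [{"jaw": 0.7, "offset": [0.001, 0.0034, 0.03], "rot": [0, 0, 0.009]}, {"jaw": 0.7, "offset": [0.001, 0.0034, 0.06], "rot": [0, 0, 0.009]}, {"jaw": 0.7, "offset": [0.001, 0.0034, 0.085], "rot": [0, 0, 0.009]}, {"jaw": 0.7, "offset": [0.001, 0.0034, 0.0985], "rot": [0, 0, 0.009]}, {"jaw": 0.7, "offset": [0.001, 0.0034, 0.0985], "rot": [0, 0, 0.009]}, {"jaw": 0.7, "offset": [0.001, 0.0034, 0.0985], "rot": [0, 0, 0.009]}]}}

```text
clock: 2.0
tool_pos: [0.5265, 0.4417, 0.023]
orientation: [0.0, 0.787, 0.617, -0.0]
wrist_force: [-0.1, -0.4, 0.4]
opening: 0.0598
```

```bash
python3 g.py 526.5 442 22 -13.7
```

```text
t 2.0 tcp [526.5 441.7  23. ] yaw_y -13.8 F [-0.1 -0.4  0.4] op 59.8 j [-0.98  0.7   0.37  1.42 -0.27  1.07 -0.81]
off [0.0003, -0.0001, 0.001] rot [-0.0004, 0.0007, -0.0021]
```

Tracking is good. Closing the jaws.

Request:
{"name": "drive_tool", "arguments": {"series": [{"jaw": 0.4, "offset": [0, 0, 0], "rot": [0, 0, 0]}, {"jaw": 0.25, "offset": [0, 0, 0], "rot": [0, 0, 0]}, {"jaw": 0.1, "offset": [0, 0, 0], "rot": [0, 0, 0]}, {"jaw": 0, "offset": [0, 0, 0], "rot": [0, 0, 0]}, {"jaw": 0, "offset": [0, 0, 0], "rot": [0, 0, 0]}, {"jaw": 0, "offset": [0, 0, 0], "rot": [0, 0, 0]}, {"jaw": 0, "offset": [0, 0, 0], "rot": [0, 0, 0]}, {"jaw": 0, "offset": [0, 0, 0], "rot": [0, 0, 0]}], "grip_force": 60}}

```text
clock: 2.67
tool_pos: [0.5274, 0.4424, 0.0246]
orientation: [-0.0, 0.787, 0.617, 0.001]
wrist_force: [-0.2, -0.1, 6.6]
opening: 0.0127
```

```bash
python3 g.py 526.5 442 180 -13.7
```

```text
t 2.67 tcp [527.4 442.4  24.6] yaw_y -13.9 F [-0.2 -0.1  6.6] op 12.7 j [-0.98  0.7   0.37  1.42 -0.27  1.07 -0.81]
off [-0.0003, -0.0006, -0.1554] rot [0.0013, -0.0021, -0.0027]
```

Request:
{"name": "drive_tool", "arguments": {"series": [{"jaw": 0, "offset": [0, 0, -0.01], "rot": [0, 0, 0]}, {"jaw": 0, "offset": [0, 0, -0.03], "rot": [0, 0, 0]}, {"jaw": 0, "offset": [0, 0, -0.06], "rot": [0, 0, 0]}, {"jaw": 0, "offset": [0, 0, -0.095], "rot": [0, 0, 0]}, {"jaw": 0, "offset": [0, 0, -0.13], "rot": [0, 0, 0]}, {"jaw": 0, "offset": [0, 0, -0.15], "rot": [0, 0, 0]}, {"jaw": 0, "offset": [0, 0, -0.155], "rot": [0, 0, 0]}, {"jaw": 0, "offset": [0, 0, -0.155], "rot": [0, 0, 0]}]}}

```text
clock: 3.33
tool_pos: [0.5273, 0.4422, 0.1803]
orientation: [-0.0, 0.787, 0.617, 0.002]
wrist_force: [-0.7, -0.4, -1.6]
opening: 0.0126
```

```bash
python3 g.py 490 270 180 -5 465.7 103.7 180 5.9
python3 - <<'E'
from station import vision
from h import *
d=vision.get_image("wrist");cv2.imwrite("pics/w3.png",d["img"][:,:,::-1]);pickle.dump(d,open("w3.pkl","wb"))
E
```

```text
t 3.33 tcp [527.3 442.2 180.3] yaw_y -13.9 F [-0.7 -0.4 -1.6] op 12.6 j [-1.    0.57  0.41  1.26 -0.22  1.35 -0.85]
off [-0.1761, 0.005, -0.0002] rot [0.0021, -0.0029, -0.1547]
off [-0.3434, 0.0213, -0.0007] rot [0.0024, -0.0027, -0.3449]
```

View pics/w3.png

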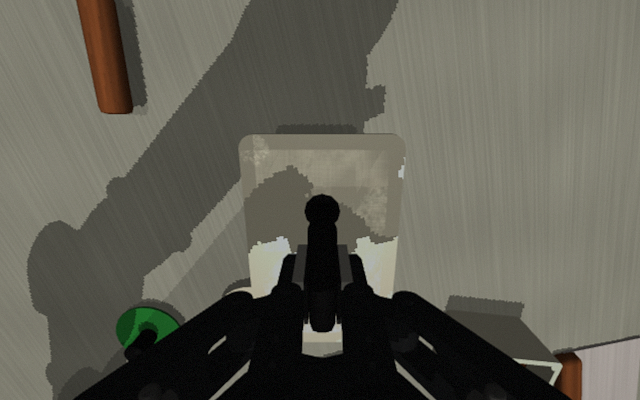

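Held, with the far plate corners at about (240,135) and (405,134). From those I'll work out where the lid sits relative to the tool.

Run:
```python
from h import *
d=pickle.load(open("w3.pkl","rb"))
z=.1803-.0246+.014
w=ray(d,[[322,133.5],[239.5,160],[405.5,160],[244,220],[401,220]],z)[:,:2]*1e3;print(w.round(1))
a=np.deg2rad(-13.9+90);u=np.array([np.cos(a),np.sin(a)]);v=np.array([u[1],-u[0]])
r=w-[527.3,442.2];print(np.c_[r@u,r@v].round(1))
```

```text
[[543.6 508.5]
 [497.8 505.5]
 [583.4 484.4]
 [489.  472.2]
 [575.8 450.7]]
[[ 68.2  -0.1]
 [ 54.4 -43.9]
 [ 54.5  44.3]
 [ 19.9 -44.4]
 [ 19.9  45. ]]
```

The lid is centred on the tool, so the wrist camera agrees with the tool frame. The top view's bias was about (−2, −1) mm. Now moving over the oblong crock.

Request:
{"name": "drive_tool", "arguments": {"series": [{"jaw": 0, "offset": [-0.025, 0.001, 0], "rot": [0, 0, -0.03]}, {"jaw": 0, "offset": [-0.06, 0.003, 0], "rot": [0, 0, -0.07]}, {"jaw": 0, "offset": [-0.1, 0.004, 0], "rot": [0, 0, -0.11]}, {"jaw": 0, "offset": [-0.14, 0.006, 0], "rot": [0, 0, -0.15]}, {"jaw": 0, "offset": [-0.18, 0.01, 0], "rot": [0, 0, -0.19]}, {"jaw": 0, "offset": [-0.22, 0.013, 0], "rot": [0, 0, -0.23]}, {"jaw": 0, "offset": [-0.26, 0.016, 0], "rot": [0, 0, -0.27]}, {"jaw": 0, "offset": [-0.29, 0.019, 0], "rot": [0, 0, -0.3]}]}}

```text
clock: 4.05
tool_pos: [0.4734, 0.1517, 0.1757]
orientation: [-0.001, 0.686, 0.727, -0.002]
wrist_force: [0.4, 0.4, -1.8]
opening: 0.0129
```

```bash
python3 g.py 467 104.5 160 5.9
```

```text
t 4.05 tcp [473.4 151.7 175.7] yaw_y 3.3 F [ 0.4  0.4 -1.8] op 12.9 j [-0.8   0.15  0.47  1.81 -0.07  1.2  -0.25]
off [-0.0467, -0.009, 0.0158] rot [-0.0041, 0.002, -0.0448]
```

Request:
{"name": "drive_tool", "arguments": {"series": [{"jaw": 0, "offset": [-0.02, -0.004, 0.004], "rot": [0, 0, -0.02]}, {"jaw": 0, "offset": [-0.038, -0.007, 0.01], "rot": [-0.004, 0.002, -0.035]}, {"jaw": 0, "offset": [-0.0467, -0.009, 0.0158], "rot": [-0.004, 0.002, -0.045]}, {"jaw": 0, "offset": [-0.0467, -0.009, 0.0158], "rot": [-0.004, 0.002, -0.045]}, {"jaw": 0, "offset": [-0.0467, -0.009, 0.0158], "rot": [-0.004, 0.002, -0.045]}, {"jaw": 0, "offset": [-0.0467, -0.009, 0.0158], "rot": [-0.004, 0.002, -0.045]}]}}

```text
clock: 4.55
tool_pos: [0.4688, 0.1096, 0.1614]
orientation: [0.0, 0.669, 0.743, 0.001]
wrist_force: [0.8, 0.3, -1.0]
opening: 0.0123
```

```bash
python3 g.py 467 104.5 100 5.9
python3 - <<'E'
from station import vision
from h import *
d=vision.get_image("scene");pickle.dump(d,open("s4.pkl","wb"))
d=vision.get_image("wrist");cv2.imwrite("pics/w4.png",d["img"][:,:,::-1]);pickle.dump(d,open("w4.pkl","wb"))
E
```

```text
t 4.55 tcp [468.8 109.6 161.4] yaw_y 6.0 F [ 0.8  0.3 -1. ] op 12.3 j [-0.75  0.12  0.5   1.87 -0.06  1.16 -0.13]
off [-0.0049, -0.0025, 0.0614] rot [0.0024, -0.0015, 0.0011]
```

View pics/w4.png

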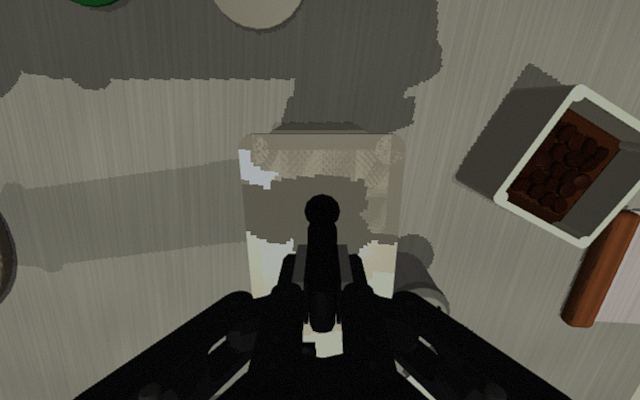

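Request:
{"name": "drive_tool", "arguments": {"series": [{"jaw": 0, "offset": [-0.0049, -0.0025, 0.015], "rot": [0.002, -0.0015, 0]}, {"jaw": 0, "offset": [-0.0049, -0.0025, 0.035], "rot": [0.002, -0.0015, 0]}, {"jaw": 0, "offset": [-0.0049, -0.0025, 0.055], "rot": [0.002, -0.0015, 0]}, {"jaw": 0, "offset": [-0.0049, -0.0025, 0.067], "rot": [0.002, -0.0015, 0]}, {"jaw": 0, "offset": [-0.0049, -0.0025, 0.067], "rot": [0.002, -0.0015, 0]}, {"jaw": 0, "offset": [-0.0049, -0.0025, 0.067], "rot": [0.002, -0.0015, 0]}, {"jaw": 0, "offset": [-0.0049, -0.0025, 0.067], "rot": [0.002, -0.0015, 0]}]}}

```text
clock: 5.23
tool_pos: [0.4683, 0.1041, 0.096]
orientation: [0.001, 0.67, 0.743, 0.001]
wrist_force: [-0.2, -0.4, -1.1]
opening: 0.0127
```

```bash
python3 g.py 467 104.5 76.6 5.9
python3 - <<'E'
from station import vision
from h import *
d=vision.get_image("scene");o=cv2.resize(d["img"][:,:,::-1][120:270,250:450],None,fx=4,fy=4,interpolation=cv2.INTER_CUBIC);cv2.imwrite("pics/s5.png",o)
E
```

```text
t 5.23 tcp [468.3 104.1  96. ] yaw_y 5.9 F [-0.2 -0.4 -1.1] op 12.7 j [-0.73  0.2   0.5   1.96 -0.11  1.01 -0.08]
off [0.0005, -0.0013, 0.0194] rot [0.0032, -0.0005, 0.0007]
```

View pics/s5.png

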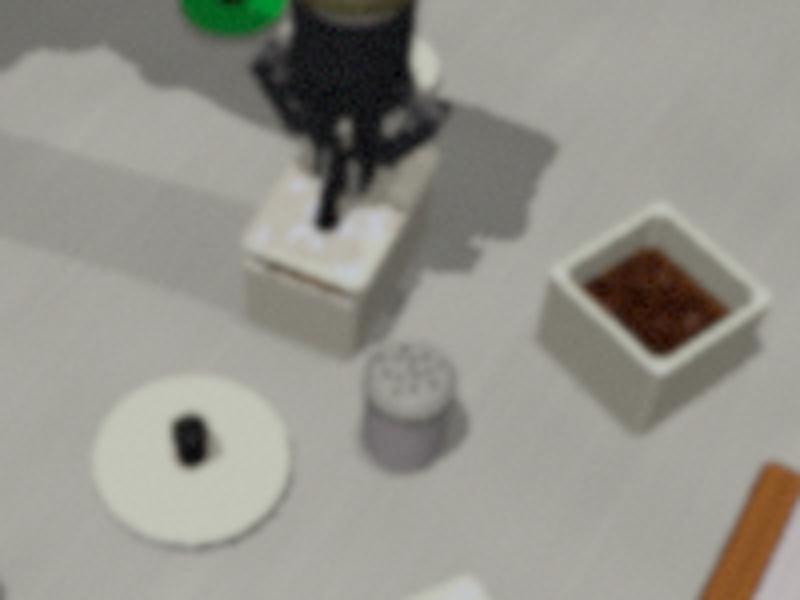

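The lid hovers squarely over the oblong crock. I'll lower it slowly until it makes contact.

Request:
{"name": "drive_tool", "arguments": {"series": [{"jaw": 0, "offset": [0.0005, -0.0013, 0.004], "rot": [0.003, 0, 0]}, {"jaw": 0, "offset": [0.0005, -0.0013, 0.008], "rot": [0.003, 0, 0]}, {"jaw": 0, "offset": [0.0005, -0.0013, 0.012], "rot": [0.003, 0, 0]}, {"jaw": 0, "offset": [0.0005, -0.0013, 0.015], "rot": [0.003, 0, 0]}, {"jaw": 0, "offset": [0.0005, -0.0013, 0.017], "rot": [0.003, 0, 0]}, {"jaw": 0, "offset": [0.0005, -0.0013, 0.0185], "rot": [0.003, 0, 0]}, {"jaw": 0, "offset": [0.0005, -0.0013, 0.0195], "rot": [0.003, 0, 0]}, {"jaw": 0, "offset": [0.0005, -0.0013, 0.0195], "rot": [0.003, 0, 0]}]}}

```text
clock: 5.95
tool_pos: [0.4661, 0.1039, 0.0765]
orientation: [-0.001, 0.67, 0.742, -0.0]
wrist_force: [-7.2, -2.1, 12.9]
opening: 0.013
```

```bash
python3 g.py 467 104.5 76.6 5.9
```

```text
t 5.95 tcp [466.1 103.9  76.5] yaw_y 5.9 F [-7.2 -2.1 12.9] op 13.0 j [-0.72  0.23  0.49  1.98 -0.13  0.97 -0.06]
off [0.0006, 0.0009, -0.0001] rot [-0.0016, -0.001, -0.0002]
```

It made contact at the expected height (76.5). Releasing.

Request:
{"name": "drive_tool", "arguments": {"series": [{"jaw": 0.2, "offset": [0, 0, 0], "rot": [0, 0, 0]}, {"jaw": 0.35, "offset": [0, 0, 0], "rot": [0, 0, 0]}, {"jaw": 0.5, "offset": [0, 0, 0], "rot": [0, 0, 0]}, {"jaw": 0.6, "offset": [0, 0, 0], "rot": [0, 0, 0]}, {"jaw": 0.6, "offset": [0, 0, 0], "rot": [0, 0, 0]}, {"jaw": 0.6, "offset": [0, 0, -0.02], "rot": [0, 0, 0]}, {"jaw": 0.6, "offset": [0, 0, -0.06], "rot": [0, 0, 0]}, {"jaw": 0.6, "offset": [0, 0, -0.1], "rot": [0, 0, 0]}]}}

```text
clock: 6.62
tool_pos: [0.4651, 0.1033, 0.1757]
orientation: [-0.001, 0.67, 0.742, -0.002]
wrist_force: [1.1, 0.1, 0.2]
opening: 0.0512
```

```bash
python3 g.py  394 290 120 90
python3 - <<'E'
from station import vision
from h import *
d=vision.get_image("wrist");cv2.imwrite("pics/w6.png",d["img"][:,:,::-1]);pickle.dump(d,open("w6.pkl","wb"))
E
```

```text
t 6.62 tcp [465.1 103.3 175.7] yaw_y 5.9 F [1.1 0.1 0.2] op 51.2 j [-0.76  0.1   0.51  1.86 -0.05  1.2  -0.13]
off [0.1931, -0.0513, 0.0556] rot [-0.0047, -0.0022, -1.4682]
```

View pics/w6.png

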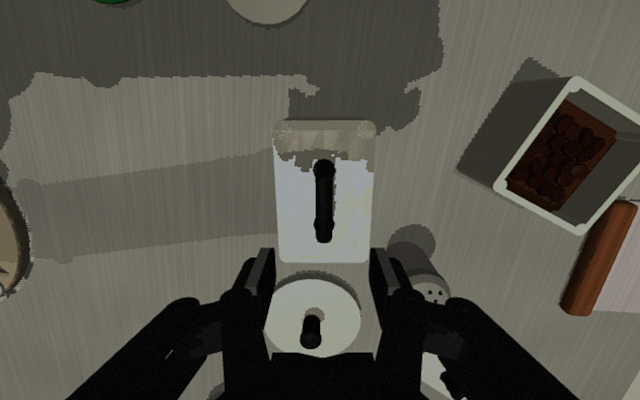

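The oblong lid is seated and the shaker and neighbours are untouched. Next is the small round lid.

```bash
python3 g.py  394 289.5 130 6
```

```text
t 6.67 tcp [469.6 104.2 184.5] yaw_y 5.8 F [4.9 1.3 6.8] op 51.3 j [-0.76  0.09  0.51  1.85 -0.05  1.2  -0.13]
off [0.1919, -0.0568, 0.0546] rot [0.0076, -0.0027, -0.0029]
```

Request:
{"name": "drive_tool", "arguments": {"series": [{"jaw": 0.7, "offset": [0.04, -0.011, 0.0], "rot": [0, 0, 0]}, {"jaw": 0.7, "offset": [0.08, -0.022, 0.0], "rot": [0, 0, 0]}, {"jaw": 0.7, "offset": [0.12, -0.033, 0.01], "rot": [0, 0, 0]}, {"jaw": 0.7, "offset": [0.155, -0.043, 0.025], "rot": [0, 0, 0]}, {"jaw": 0.7, "offset": [0.18, -0.052, 0.04], "rot": [0, 0, 0]}, {"jaw": 0.7, "offset": [0.192, -0.0568, 0.05], "rot": [0, 0, 0]}, {"jaw": 0.7, "offset": [0.192, -0.0568, 0.05], "rot": [0, 0, 0]}, {"jaw": 0.7, "offset": [0.192, -0.0568, 0.05], "rot": [0, 0, 0]}]}}

```text
clock: 7.33
tool_pos: [0.3899, 0.2885, 0.1252]
orientation: [-0.0, 0.669, 0.743, -0.001]
wrist_force: [0.5, -0.5, 0.3]
opening: 0.0597
```

```bash
cat > look.py <<'E'
import sys
from station import vision,sensors
from h import *
import time
n=sys.argv[1];cam=sys.argv[2] if len(sys.argv)>2 else "wrist"
vision.get_image(cam)
d=vision.get_image(cam);pickle.dump(d,open(n+".pkl","wb"));cv2.imwrite(f"pics/{n}.png",d["img"][:,:,::-1])
E
python3 look.py w7;python3 g.py  394 289.5 130 6
```

```text
t 7.43 tcp [391.4 287.6 126.3] yaw_y 5.8 F [0.7 0.5 1.3] op 59.9 j [-1.    0.17  0.33  1.9  -0.06  1.08 -0.54]
off [0.0016, 0.0027, -0.0037] rot [-0.0001, -0.0002, -0.0042]
```

View pics/w7.png

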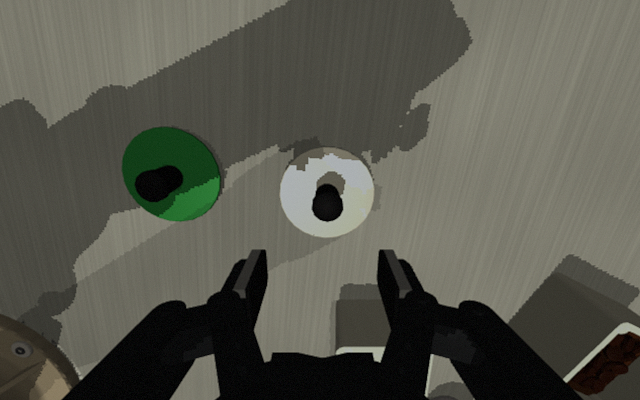

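```bash
python3 - <<'E'
from h import *
d=pickle.load(open("w7.pkl","rb"))
w=ray(d,[[280,192],[374,192],[327,147],[327,238.5]],.014)[:,:2]*1e3;print(w.round(1))
m,b=w[0]+w[1],w[2]+w[3];print(m/2,b/2,np.linalg.norm(w[0]-w[1]),np.linalg.norm(w[2]-w[3]))
E
python3 g.py  395 289.7 23.5 6
```

```text
[[352.4 288.6]
 [438.  297.4]
 [390.8 333.8]
 [400.3 246.1]]
[395.19986154 293.02119245] [395.53544394 289.95312006] 86.02895555105603 88.1665191731786
t 7.43 tcp [391.4 287.6 126.3] yaw_y 5.8 F [0.7 0.5 1.3] op 59.9 j [-1.    0.17  0.33  1.9  -0.06  1.08 -0.54]
off [0.0017, 0.0038, 0.1028] rot [-0.0001, -0.0002, -0.0042]
```

Request:
{"name": "drive_tool", "arguments": {"series": [{"jaw": 0.7, "offset": [0.0017, 0.004, 0.03], "rot": [0, 0, -0.004]}, {"jaw": 0.7, "offset": [0.0017, 0.004, 0.06], "rot": [0, 0, -0.004]}, {"jaw": 0.7, "offset": [0.0017, 0.004, 0.085], "rot": [0, 0, -0.004]}, {"jaw": 0.7, "offset": [0.0017, 0.004, 0.1], "rot": [0, 0, -0.004]}, {"jaw": 0.65, "offset": [0.0017, 0.004, 0.102], "rot": [0, 0, -0.004]}, {"jaw": 0.55, "offset": [0.0017, 0.004, 0.102], "rot": [0, 0, -0.004]}]}}

```text
clock: 7.93
tool_pos: [0.3946, 0.2897, 0.0238]
orientation: [-0.0, 0.669, 0.743, -0.001]
wrist_force: [0.4, 0.1, 0.8]
opening: 0.0474
```

```bash
python3 g.py  395.5 290 23.5 6
```

```text
t 7.93 tcp [394.6 289.7  23.8] yaw_y 6.0 F [0.4 0.1 0.8] op 47.4 j [-0.97  0.32  0.31  1.98 -0.13  0.86 -0.48]
off [0.0002, 0.001, 0.0003] rot [-0.0014, 0.0007, -0.0002]
```

Request:
{"name": "drive_tool", "arguments": {"series": [{"jaw": 0.4, "offset": [0, 0.001, 0], "rot": [0, 0, 0]}, {"jaw": 0.3, "offset": [0, 0.001, 0], "rot": [0, 0, 0]}, {"jaw": 0.15, "offset": [0, 0.001, 0], "rot": [0, 0, 0]}, {"jaw": 0, "offset": [0, 0.001, 0], "rot": [0, 0, 0]}, {"jaw": 0, "offset": [0, 0.001, 0], "rot": [0, 0, 0]}, {"jaw": 0, "offset": [0, 0.001, 0], "rot": [0, 0, 0]}, {"jaw": 0, "offset": [0, 0.001, 0], "rot": [0, 0, 0]}], "grip_force": 80}}

```text
clock: 8.52
tool_pos: [0.3963, 0.2917, 0.0258]
orientation: [-0.0, 0.669, 0.744, 0.001]
wrist_force: [0.6, -3.0, 6.4]
opening: 0.0237
```

Request:
{"name": "drive_tool", "arguments": {"series": [{"jaw": 0, "offset": [0, 0, -0.01], "rot": [0, 0, 0]}, {"jaw": 0, "offset": [0, 0, -0.03], "rot": [0, 0, 0]}, {"jaw": 0, "offset": [0, 0, -0.06], "rot": [0, 0, 0]}, {"jaw": 0, "offset": [0, 0, -0.095], "rot": [0, 0, 0]}, {"jaw": 0, "offset": [0, 0, -0.13], "rot": [0, 0, 0]}, {"jaw": 0, "offset": [0, 0, -0.16], "rot": [0, 0, 0]}, {"jaw": 0, "offset": [0, 0, -0.175], "rot": [0, 0, 0]}, {"jaw": 0, "offset": [0, 0, -0.175], "rot": [0, 0, 0]}]}}

```text
clock: 9.18
tool_pos: [0.3969, 0.2925, 0.2044]
orientation: [-0.0, 0.668, 0.744, 0.004]
wrist_force: [0.2, 0.7, -1.3]
opening: 0.0235
```

```bash
python3 look.py w8;python3 g.py  500 0 200 6 530 -250 200 6 530 -424 200 6
```

```text
t 9.28 tcp [395.1 291.4 199.9] yaw_y 6.1 F [-1.1 -0.2 -3.4] op 23.3 j [-1.01  0.11  0.33  1.79 -0.04  1.25 -0.56]
off [-0.3009, 0.0731, -0.0007] rot [0.0005, -0.002, 0.0023]
off [-0.5527, 0.0763, -0.0012] rot [0.0005, -0.002, 0.0023]
off [-0.7257, 0.0577, -0.0015] rot [0.0005, -0.002, 0.0023]
```

View pics/w8.png

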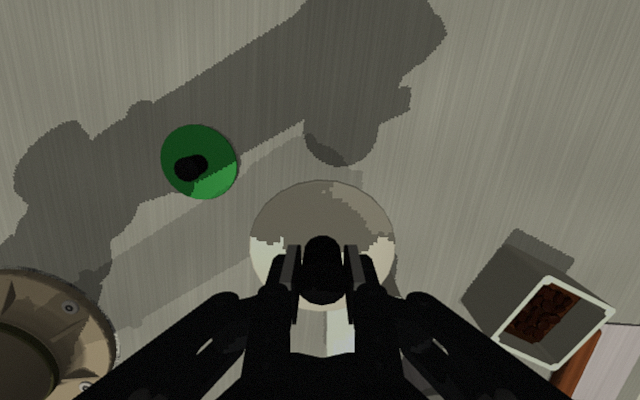

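Held, with the plate's far edge at row 180 and its sides at cols 250 and 395. Moving toward the small crock.

Run:
```python
from h import *
d=pickle.load(open("w8.pkl","rb"))
w=ray(d,[[322,180],[250,242],[395.5,242]],.188)[:,:2]*1e3
a=np.deg2rad(96.1);u=np.array([np.cos(a),np.sin(a)]);v=np.array([u[1],-u[0]])
r=w-[395.1,291.4];print(np.c_[r@u,r@v].round(1))
```

```text
[[ 43.    1.2]
 [  4.8 -41.7]
 [  4.8  45.2]]
```

Request:
{"name": "drive_tool", "arguments": {"series": [{"jaw": 0, "offset": [-0.025, 0.006, 0], "rot": [0, 0, 0]}, {"jaw": 0, "offset": [-0.06, 0.015, 0], "rot": [0, 0, 0]}, {"jaw": 0, "offset": [-0.1, 0.024, 0], "rot": [0, 0, 0]}, {"jaw": 0, "offset": [-0.14, 0.034, 0], "rot": [0, 0, 0]}, {"jaw": 0, "offset": [-0.18, 0.044, 0], "rot": [0, 0, 0]}, {"jaw": 0, "offset": [-0.22, 0.053, 0], "rot": [0, 0, 0]}, {"jaw": 0, "offset": [-0.26, 0.063, 0], "rot": [0, 0, 0]}, {"jaw": 0, "offset": [-0.3, 0.073, 0], "rot": [0, 0, 0]}]}}

```text
clock: 9.95
tool_pos: [0.4989, -0.0013, 0.1975]
orientation: [-0.001, 0.668, 0.744, -0.001]
wrist_force: [2.7, 1.1, -1.3]
opening: 0.0234
```

```bash
python3 g.py  530 -250 200 6 531 -424 200 6
```

```text
t 9.95 tcp [498.9  -1.3 197.5] yaw_y 6.1 F [ 2.7  1.1 -1.3] op 23.4 j [-0.62  0.14  0.62  1.78 -0.09  1.25  0.13]
off [-0.2506, 0.0043, -0.0026] rot [-0.0029, -0.0004, 0.0025]
off [-0.4237, -0.0133, -0.0026] rot [-0.0029, -0.0004, 0.0025]
```

Request:
{"name": "drive_tool", "arguments": {"series": [{"jaw": 0, "offset": [-0.04, 0, 0], "rot": [0, 0, 0]}, {"jaw": 0, "offset": [-0.08, 0, 0], "rot": [0, 0, 0]}, {"jaw": 0, "offset": [-0.12, 0, 0], "rot": [0, 0, 0]}, {"jaw": 0, "offset": [-0.16, 0, 0], "rot": [0, 0, 0]}, {"jaw": 0, "offset": [-0.2, 0, 0], "rot": [0, 0, 0]}, {"jaw": 0, "offset": [-0.24, -0.002, 0], "rot": [0, 0, 0]}, {"jaw": 0, "offset": [-0.28, -0.005, 0], "rot": [0, 0, 0]}, {"jaw": 0, "offset": [-0.32, -0.008, 0], "rot": [0, 0, 0]}]}}

```text
clock: 10.62
tool_pos: [0.5249, -0.3195, 0.1967]
orientation: [-0.002, 0.668, 0.744, -0.001]
wrist_force: [1.9, 0.1, -1.6]
opening: 0.0236
```

```bash
python3 g.py   529 -423.3 150 6
```

```text
t 10.62 tcp [ 524.9 -319.5  196.7] yaw_y 6.2 F [ 1.9  0.1 -1.6] op 23.6 j [-0.05  0.46  0.76  1.48 -0.32  1.34  0.84]
off [-0.1037, -0.0069, 0.0465] rot [-0.0035, -0.0019, 0.0028]
```

Request:
{"name": "drive_tool", "arguments": {"series": [{"jaw": 0, "offset": [-0.04, -0.002, 0], "rot": [0, 0, 0]}, {"jaw": 0, "offset": [-0.075, -0.005, 0.01], "rot": [0, 0, 0]}, {"jaw": 0, "offset": [-0.095, -0.006, 0.02], "rot": [0, 0, 0]}, {"jaw": 0, "offset": [-0.1037, -0.007, 0.035], "rot": [0, 0, 0]}, {"jaw": 0, "offset": [-0.1037, -0.007, 0.0465], "rot": [0, 0, 0]}, {"jaw": 0, "offset": [-0.1037, -0.007, 0.0465], "rot": [0, 0, 0]}, {"jaw": 0, "offset": [-0.1037, -0.007, 0.0465], "rot": [0, 0, 0]}, {"jaw": 0, "offset": [-0.1037, -0.007, 0.0465], "rot": [0, 0, 0]}]}}

```text
clock: 11.28
tool_pos: [0.531, -0.4201, 0.1522]
orientation: [-0.001, 0.667, 0.745, 0.0]
wrist_force: [0.7, 0.0, -1.6]
opening: 0.0234
```

```bash
python3 g.py   529 -423.3 110 6; python3 look.py s9 scene; python3 look.py t9 top
python3 - <<'E'
from h import *
a=pickle.load(open("s9.pkl","rb"))["img"][:,:,::-1][290:400,160:310];b=pickle.load(open("t9.pkl","rb"))["img"][:,:,::-1][140:250,390:540]
cv2.imwrite("pics/x9.png",cv2.resize(np.hstack([a,b]),None,fx=2.6,fy=2.6,interpolation=cv2.INTER_CUBIC))
E
```

```text
t 11.28 tcp [ 531.  -420.1  152.2] yaw_y 6.3 F [ 0.7  0.  -1.6] op 23.4 j [ 0.17  0.63  0.73  1.34 -0.42  1.32  1.01]
off [-0.003, -0.0024, 0.0422] rot [-0.0004, -0.0012, 0.0049]
```

View pics/x9.png

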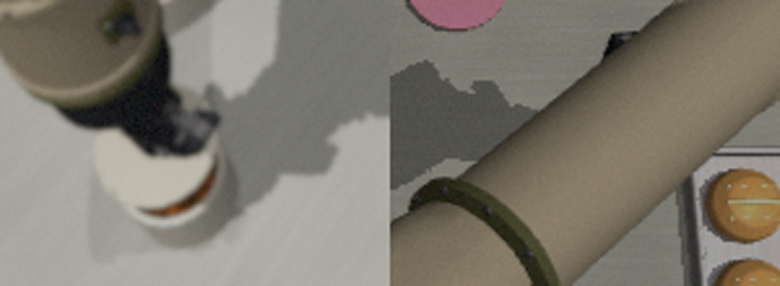

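Request:
{"name": "drive_tool", "arguments": {"series": [{"jaw": 0, "offset": [-0.003, -0.0024, 0.015], "rot": [0, 0, 0.005]}, {"jaw": 0, "offset": [-0.003, -0.0024, 0.03], "rot": [0, 0, 0.005]}, {"jaw": 0, "offset": [-0.003, -0.0024, 0.042], "rot": [0, 0, 0.005]}, {"jaw": 0, "offset": [-0.003, -0.0024, 0.042], "rot": [0, 0, 0.005]}, {"jaw": 0, "offset": [-0.003, -0.0024, 0.042], "rot": [0, 0, 0.005]}]}}

```text
clock: 11.9
tool_pos: [0.5278, -0.4247, 0.1096]
orientation: [-0.001, 0.67, 0.742, -0.0]
wrist_force: [0.2, -0.4, -0.9]
opening: 0.0238
```

```bash
python3 look.py s10 scene;python3 g.py   529 -423.3 95.8 6;  python3 - <<'E'
from h import *
d=pickle.load(open("s10.pkl","rb"));a=d["img"][:,:,::-1]
o=cv2.resize(a,None,fx=5,fy=5,interpolation=cv2.INTER_CUBIC)
t=np.linspace(0,2*np.pi,90)
for (x,y,D,z,c) in((530.2,-424.3,84,80,(0,0,255)),(530.2,-424.3,88,99,(0,255,0))):
  cv2.polylines(o,[np.round(proj(d,np.c_[x+D/2*np.cos(t),y+D/2*np.sin(t),0*t+z]/1e3)*5+2).astype(int)],True,c,1)
cv2.imwrite("pics/s10.png",o[1480:2000,850:1450])
E
```

```text
t 12.0 tcp [ 528.3 -425.6  110.9] yaw_y 5.9 F [-0.2 -0.1 -0.7] op 23.6 j [ 0.18  0.66  0.71  1.39 -0.44  1.25  1.03]
off [0.0022, 0.001, 0.0151] rot [-0.0001, 0.0005, -0.0024]
```

View pics/s10.png

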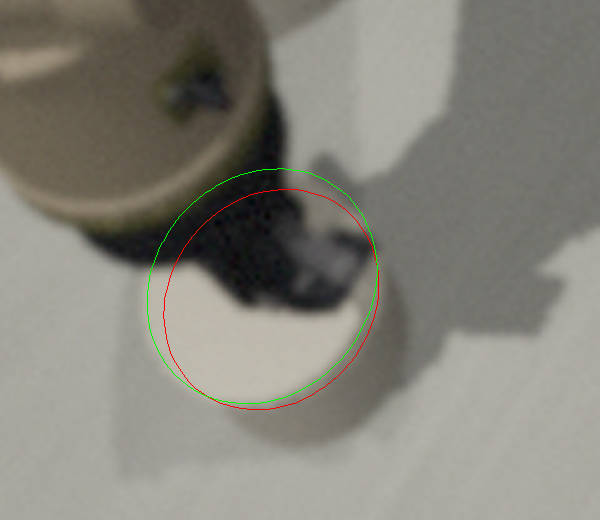

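Request:
{"name": "drive_tool", "arguments": {"series": [{"jaw": 0, "offset": [0.001, 0.001, 0.003], "rot": [0, 0, 0]}, {"jaw": 0, "offset": [0.002, 0.001, 0.006], "rot": [0, 0, 0]}, {"jaw": 0, "offset": [0.002, 0.001, 0.009], "rot": [0, 0, 0]}, {"jaw": 0, "offset": [0.002, 0.001, 0.012], "rot": [0, 0, 0]}, {"jaw": 0, "offset": [0.002, 0.001, 0.014], "rot": [0, 0, 0]}, {"jaw": 0, "offset": [0.002, 0.001, 0.0155], "rot": [0, 0, 0]}, {"jaw": 0, "offset": [0.002, 0.001, 0.016], "rot": [0, 0, 0]}, {"jaw": 0, "offset": [0.002, 0.001, 0.016], "rot": [0, 0, 0]}]}}

```text
clock: 12.67
tool_pos: [0.5286, -0.4233, 0.0959]
orientation: [-0.0, 0.67, 0.742, 0.0]
wrist_force: [-4.7, 5.6, 12.5]
opening: 0.0235
```

```bash
python3 g.py   529 -423.3 95.8 6
```

```text
t 12.67 tcp [ 528.6 -423.3   95.9] yaw_y 5.8 F [-4.7  5.6 12.5] op 23.5 j [ 0.18  0.67  0.71  1.41 -0.45  1.22  1.03]
off [-0.0001, 0.0004, 0.0001] rot [0.0001, -0.0005, -0.0026]
```

Request:
{"name": "drive_tool", "arguments": {"series": [{"jaw": 0.3, "offset": [0, 0, 0], "rot": [0, 0, 0]}, {"jaw": 0.45, "offset": [0, 0, 0], "rot": [0, 0, 0]}, {"jaw": 0.6, "offset": [0, 0, 0], "rot": [0, 0, 0]}, {"jaw": 0.65, "offset": [0, 0, 0], "rot": [0, 0, 0]}, {"jaw": 0.65, "offset": [0, 0, 0], "rot": [0, 0, 0]}, {"jaw": 0.65, "offset": [0, 0, -0.02], "rot": [0, 0, 0]}, {"jaw": 0.65, "offset": [0, 0, -0.055], "rot": [0, 0, 0]}, {"jaw": 0.65, "offset": [0, 0, -0.09], "rot": [0, 0, 0]}]}}

```text
clock: 13.33
tool_pos: [0.5279, -0.4225, 0.1834]
orientation: [-0.002, 0.67, 0.742, -0.001]
wrist_force: [1.2, -0.2, -0.0]
opening: 0.0553
```

```bash
python3 look.py w11; python3 g.py   470.5 -83.8 140 6
```

```text
t 13.43 tcp [ 530.3 -425.9  190.7] yaw_y 5.8 F [ 0.9 -0.5 -1. ] op 55.6 j [ 0.17  0.61  0.74  1.29 -0.4   1.38  0.99]
off [0.3467, -0.025, 0.0482] rot [0.0058, 0.0068, -0.0029]
```

View pics/w11.png

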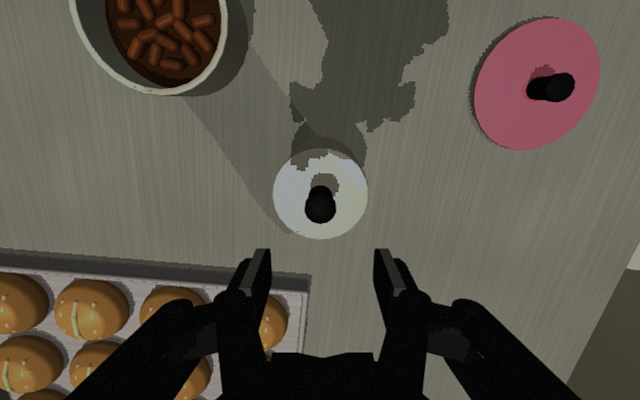

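The small lid is seated. On to the large round lid.

Request:
{"name": "drive_tool", "arguments": {"series": [{"jaw": 0.65, "offset": [0.04, -0.003, 0], "rot": [0, 0, 0]}, {"jaw": 0.65, "offset": [0.08, -0.006, 0], "rot": [0, 0, 0]}, {"jaw": 0.65, "offset": [0.12, -0.009, 0.0], "rot": [0, 0, 0]}, {"jaw": 0.65, "offset": [0.16, -0.012, 0.01], "rot": [0, 0, 0]}, {"jaw": 0.65, "offset": [0.2, -0.015, 0.02], "rot": [0, 0, 0]}, {"jaw": 0.65, "offset": [0.24, -0.018, 0.03], "rot": [0, 0, 0]}, {"jaw": 0.65, "offset": [0.28, -0.02, 0.035], "rot": [0, 0, 0]}, {"jaw": 0.65, "offset": [0.315, -0.022, 0.043], "rot": [0, 0, 0]}]}}

```text
clock: 14.1
tool_pos: [0.4741, -0.1095, 0.1408]
orientation: [-0.0, 0.67, 0.743, 0.0]
wrist_force: [1.5, 0.2, 0.6]
opening: 0.0556
```

```bash
python3 g.py   470.5 -83.8 135 6
```

```text
t 14.1 tcp [ 474.1 -109.5  140.8] yaw_y 5.9 F [1.5 0.2 0.6] op 55.6 j [-0.5   0.18  0.74  1.89 -0.13  1.12  0.4 ]
off [0.026, -0.0009, 0.0058] rot [-0.0003, -0.001, -0.0015]
```

Request:
{"name": "drive_tool", "arguments": {"series": [{"jaw": 0.65, "offset": [0.018, -0.001, 0.003], "rot": [0, 0, 0]}, {"jaw": 0.65, "offset": [0.026, -0.001, 0.006], "rot": [0, 0, 0]}, {"jaw": 0.65, "offset": [0.026, -0.001, 0.006], "rot": [0, 0, 0]}, {"jaw": 0.65, "offset": [0.026, -0.001, 0.006], "rot": [0, 0, 0]}]}}

```text
clock: 14.43
tool_pos: [0.4712, -0.0872, 0.1352]
orientation: [-0.0, 0.67, 0.742, -0.0]
wrist_force: [0.5, -0.6, 0.1]
opening: 0.0555
```

```bash
python3 look.py w12; python3 g.py   470.5 -83.8 23.5 6
```

```text
t 14.53 tcp [471.3 -88.4 135.4] yaw_y 5.7 F [ 0.5 -0.7 -2. ] op 55.3 j [-0.53  0.17  0.72  1.92 -0.12  1.1   0.34]
off [0.0047, -0.0003, 0.1119] rot [-0.0003, 0.0005, -0.0053]
```

View pics/w12.png

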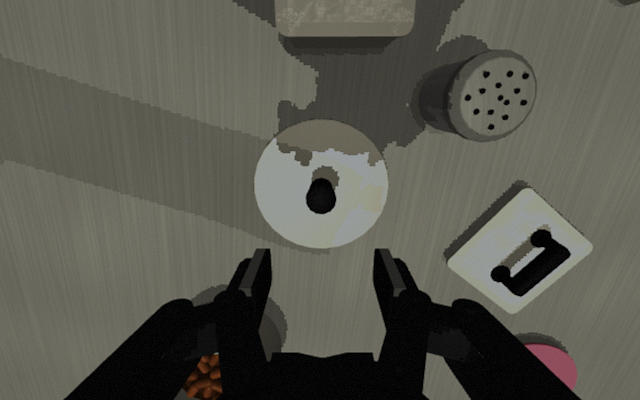

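Run:
```python
from h import *
d=pickle.load(open("w12.pkl","rb"))
w=ray(d,[[254.5,185],[388,185],[321,119.5],[321,248.5]],.014)[:,:2]*1e3;print(w.round(1),(w[0]+w[1])/2,(w[2]+w[3])/2,np.linalg.norm(w[0]-w[1]),np.linalg.norm(w[2]-w[3]))
# square lid plate corners
w=ray(d,[[527,187],[593,246],[513,314],[446,262]],.014)[:,:2]*1e3;print(w.round(1),w.mean(0))
```

```text
[[ 407.4  -85.8]
 [ 532.5  -73.2]
 [ 463.8  -20.3]
 [ 476.4 -146.3]] [469.98301968 -79.51532781] [470.12347611 -83.28806828] 125.71580821771136 126.68511787625492
[[ 663.4  -61.9]
 [ 750.5 -115.7]
 [ 696.2 -206. ]
 [ 606.6 -148.9]] [ 679.16608522 -133.13015126]
```

Request:
{"name": "drive_tool", "arguments": {"series": [{"jaw": 0.65, "offset": [0.005, -0.0006, 0.03], "rot": [0, 0, -0.005]}, {"jaw": 0.65, "offset": [0.005, -0.0006, 0.06], "rot": [0, 0, -0.005]}, {"jaw": 0.65, "offset": [0.005, -0.0006, 0.09], "rot": [0, 0, -0.005]}, {"jaw": 0.65, "offset": [0.005, -0.0006, 0.108], "rot": [0, 0, -0.005]}, {"jaw": 0.65, "offset": [0.005, -0.0006, 0.1115], "rot": [0, 0, -0.005]}, {"jaw": 0.55, "offset": [0.005, -0.0006, 0.1115], "rot": [0, 0, -0.005]}, {"jaw": 0.5, "offset": [0.005, -0.0006, 0.1115], "rot": [0, 0, -0.005]}]}}

```text
clock: 15.12
tool_pos: [0.4705, -0.0828, 0.0245]
orientation: [0.0, 0.669, 0.743, -0.0]
wrist_force: [0.2, -0.3, 0.9]
opening: 0.0428
```

```bash
python3 g.py   470 -83.3 23.5 6
```

```text
t 15.12 tcp [470.5 -82.8  24.5] yaw_y 6.0 F [ 0.2 -0.3  0.9] op 42.8 j [-0.47  0.34  0.67  2.03 -0.28  0.86  0.46]
off [-0.0004, -0.0006, 0.001] rot [-0.0, 0.0005, 0.0004]
```

Request:
{"name": "drive_tool", "arguments": {"series": [{"jaw": 0.4, "offset": [-0.0004, -0.0006, 0.001], "rot": [0, 0, 0]}, {"jaw": 0.3, "offset": [-0.0004, -0.0006, 0.001], "rot": [0, 0, 0]}, {"jaw": 0.15, "offset": [-0.0004, -0.0006, 0.001], "rot": [0, 0, 0]}, {"jaw": 0, "offset": [-0.0004, -0.0006, 0.001], "rot": [0, 0, 0]}, {"jaw": 0, "offset": [-0.0004, -0.0006, 0.001], "rot": [0, 0, 0]}, {"jaw": 0, "offset": [-0.0004, -0.0006, 0.001], "rot": [0, 0, 0]}, {"jaw": 0, "offset": [-0.0004, -0.0006, 0.001], "rot": [0, 0, 0]}], "grip_force": 80}}

```text
clock: 15.7
tool_pos: [0.4702, -0.0823, 0.0241]
orientation: [0.0, 0.668, 0.744, 0.001]
wrist_force: [-1.8, -1.2, 7.5]
opening: 0.0237
```

Request:
{"name": "drive_tool", "arguments": {"series": [{"jaw": 0, "offset": [0, 0, -0.01], "rot": [0, 0, 0]}, {"jaw": 0, "offset": [0, 0, -0.03], "rot": [0, 0, 0]}, {"jaw": 0, "offset": [0, 0, -0.06], "rot": [0, 0, 0]}, {"jaw": 0, "offset": [0, 0, -0.095], "rot": [0, 0, 0]}, {"jaw": 0, "offset": [0, 0, -0.12], "rot": [0, 0, 0]}, {"jaw": 0, "offset": [0, 0, -0.14], "rot": [0, 0, 0]}, {"jaw": 0, "offset": [0, 0, -0.14], "rot": [0, 0, 0]}, {"jaw": 0, "offset": [0, 0, -0.14], "rot": [0, 0, 0]}]}}

```text
clock: 16.37
tool_pos: [0.4701, -0.0818, 0.1641]
orientation: [0.0, 0.668, 0.744, 0.001]
wrist_force: [-0.6, 0.2, -2.4]
opening: 0.0237
```

```bash
python3 look.py w13; python3 g.py 430 -180 165 -14  379.2 -292 165 -34
python3 - <<'E'
from station import sensors
print(sensors.get_obs()["moment"])
E
```

```text
t 16.47 tcp [468.7 -81.7 162. ] yaw_y 6.1 F [-0.3  0.4 -2.3] op 23.7 j [-0.57  0.12  0.73  1.89 -0.09  1.16  0.31]
off [-0.0936, -0.049, -0.003] rot [-0.002, -0.0005, 0.3516]
off [-0.1995, -0.1115, -0.0029] rot [-0.0021, -0.0002, 0.7006]
[ 0.01467728 -0.01520768  0.00382645]
```

View pics/w13.png

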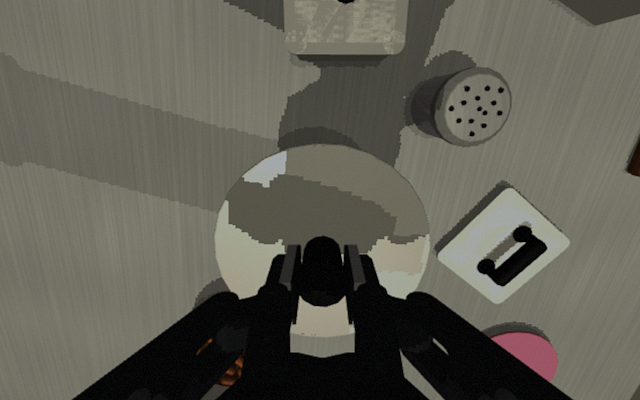

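```bash
python3 - <<'E'
from h import *
d=pickle.load(open("w13.pkl","rb"))
w=ray(d,[[322,143.5],[214.5,235],[430,235]],.162-.0241+.014)[:,:2]*1e3
a=np.deg2rad(96.1);u=np.array([np.cos(a),np.sin(a)]);v=np.array([u[1],-u[0]])
r=w-[468.7,-81.7];print(np.c_[r@u,r@v].round(1))
E
python3 g.py 379.5 -292 160 6
```

```text
[[ 63.    0.6]
 [ 10.2 -61.7]
 [ 10.4  63.5]]
t 16.47 tcp [468.7 -81.7 162. ] yaw_y 6.1 F [-0.3  0.4 -2.3] op 23.7 j [-0.57  0.12  0.73  1.89 -0.09  1.16  0.31]
off [-0.1996, -0.1112, 0.0021] rot [-0.0019, -0.0009, 0.0025]
```

Request:
{"name": "drive_tool", "arguments": {"series": [{"jaw": 0, "offset": [-0.02, -0.011, 0], "rot": [0, 0, 0]}, {"jaw": 0, "offset": [-0.05, -0.028, 0], "rot": [0, 0, 0]}, {"jaw": 0, "offset": [-0.085, -0.047, 0], "rot": [0, 0, 0]}, {"jaw": 0, "offset": [-0.12, -0.067, 0], "rot": [0, 0, 0]}, {"jaw": 0, "offset": [-0.155, -0.086, 0], "rot": [0, 0, 0]}, {"jaw": 0, "offset": [-0.18, -0.1, 0], "rot": [0, 0, 0]}, {"jaw": 0, "offset": [-0.195, -0.11, 0], "rot": [0, 0, 0]}, {"jaw": 0, "offset": [-0.199, -0.112, 0], "rot": [0, 0, 0]}]}}

```text
clock: 17.13
tool_pos: [0.376, -0.2949, 0.1616]
orientation: [-0.001, 0.671, 0.742, -0.001]
wrist_force: [0.2, -0.2, -2.3]
opening: 0.0235
```

```bash
python3 g.py 378.5 -290.8 105 6
python3 - <<'E'
from h import *
d=pickle.load(open("w11.pkl","rb"));o=d["img"][:,:,::-1][0:120,60:270]
cv2.imwrite("pics/w11c.png",cv2.resize(o,None,fx=3.8,fy=3.8,interpolation=cv2.INTER_NEAREST))
E
```

```text
t 17.13 tcp [ 376.  -294.9  161.6] yaw_y 5.8 F [ 0.2 -0.2 -2.3] op 23.5 j [-0.24  0.15  0.93  1.89 -0.13  1.17  0.83]
off [0.0038, 0.0032, 0.0566] rot [-0.0036, -0.0001, -0.0038]
```

View pics/w11c.png

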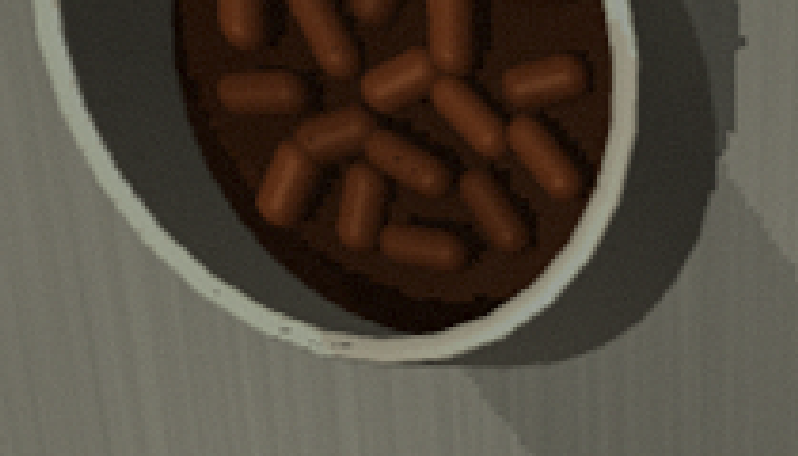

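Run:
```python
from h import *
from scipy.optimize import least_squares
d=pickle.load(open("w11.pkl","rb"))
p=np.array([(638,20),(636,110),(612,195),(560,270),(500,322),(430,355),(350,358),(250,325),(160,255),(80,145),(38,20)])/3.8-.5+[60,0]
w=ray(d,p,.07)[:,:2]*1e3
s=least_squares(lambda x:np.hypot(*(w-x[:2]).T)-62,[378,-292]);print(s.x,s.fun.round(1))
s=least_squares(lambda x:np.hypot(*(w-x[:2]).T)-x[2],[378,-292,62]);print(s.x)
```

```text
[ 379.974242   -288.60573473] [ 0.6 -0.1 -0.8 -1.9 -1.2  0.7  1.3  1.2  0.1 -0.8 -1.9]
[ 380.13226154 -289.62999211   61.16601709]
```

Request:
{"name": "drive_tool", "arguments": {"series": [{"jaw": 0, "offset": [0.0045, 0.0032, 0.015], "rot": [-0.003, 0, -0.003]}, {"jaw": 0, "offset": [0.0045, 0.0032, 0.035], "rot": [-0.003, 0, -0.003]}, {"jaw": 0, "offset": [0.0045, 0.0032, 0.055], "rot": [-0.003, 0, -0.003]}, {"jaw": 0, "offset": [0.0045, 0.0032, 0.06], "rot": [-0.003, 0, -0.003]}, {"jaw": 0, "offset": [0.0045, 0.0032, 0.06], "rot": [-0.003, 0, -0.003]}, {"jaw": 0, "offset": [0.0045, 0.0032, 0.06], "rot": [-0.003, 0, -0.003]}]}}

```text
clock: 17.63
tool_pos: [0.3817, -0.2867, 0.1026]
orientation: [-0.0, 0.667, 0.745, 0.0]
wrist_force: [0.1, -0.3, -1.0]
opening: 0.0236
```

```bash
python3 look.py s14 scene;python3 g.py 378.6 -290 84.1 6;  python3 - <<'E'
from h import *
d=pickle.load(open("s14.pkl","rb"));a=d["img"][:,:,::-1]
cv2.imwrite("pics/s14.png",cv2.resize(a[220:340,150:310],None,fx=4.5,fy=4.5,interpolation=cv2.INTER_CUBIC))
E
```

```text
t 17.73 tcp [ 382.5 -287.2  103.5] yaw_y 6.3 F [ 0.6 -0.2 -2.2] op 23.7 j [-0.21  0.24  0.9   1.96 -0.22  1.04  0.9 ]
off [-0.0024, -0.0042, 0.0194] rot [0.0029, 0.0003, 0.0055]
```

View pics/s14.png

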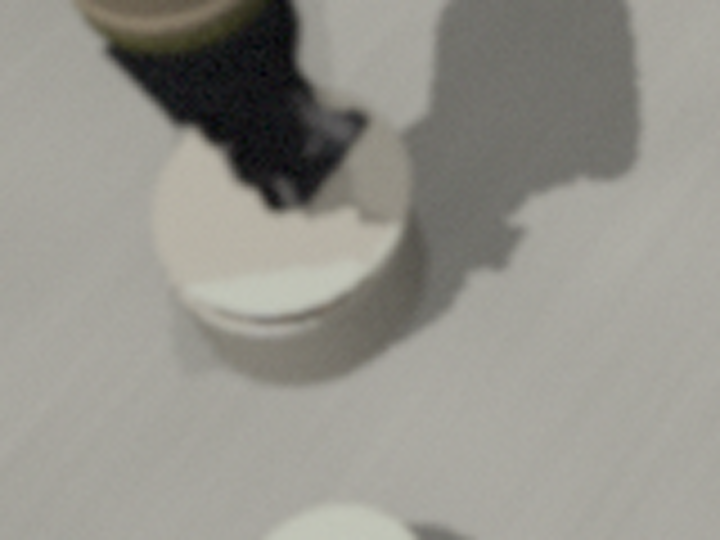

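Request:
{"name": "drive_tool", "arguments": {"series": [{"jaw": 0, "offset": [-0.0024, -0.0042, 0.002], "rot": [0.003, 0, 0.005]}, {"jaw": 0, "offset": [-0.0024, -0.0042, 0.005], "rot": [0.003, 0, 0.005]}, {"jaw": 0, "offset": [-0.0024, -0.0042, 0.006], "rot": [0.003, 0, 0.005]}, {"jaw": 0, "offset": [-0.0024, -0.0042, 0.006], "rot": [0.003, 0, 0.005]}]}}

```text
clock: 18.07
tool_pos: [0.3779, -0.2897, 0.0965]
orientation: [-0.001, 0.669, 0.743, -0.0]
wrist_force: [0.4, 0.6, -2.8]
opening: 0.0237
```

```bash
python3 g.py 378.6 -290 84.1 6
```

```text
t 18.07 tcp [ 377.9 -289.7   96.5] yaw_y 6.0 F [ 0.4  0.6 -2.8] op 23.7 j [-0.2   0.25  0.9   1.97 -0.23  1.02  0.91]
off [-0.0004, 0.0007, 0.0124] rot [-0.001, -0.0006, 0.0001]
```

Request:
{"name": "drive_tool", "arguments": {"series": [{"jaw": 0, "offset": [0, 0.0006, 0.003], "rot": [0, 0, 0]}, {"jaw": 0, "offset": [0, 0.0006, 0.006], "rot": [0, 0, 0]}, {"jaw": 0, "offset": [0, 0.0006, 0.009], "rot": [0, 0, 0]}, {"jaw": 0, "offset": [0, 0.0006, 0.011], "rot": [0, 0, 0]}, {"jaw": 0, "offset": [0, 0.0006, 0.0125], "rot": [0, 0, 0]}, {"jaw": 0, "offset": [0, 0.0006, 0.013], "rot": [0, 0, 0]}, {"jaw": 0, "offset": [0, 0.0006, 0.013], "rot": [0, 0, 0]}]}}

```text
clock: 18.65
tool_pos: [0.3784, -0.2896, 0.0841]
orientation: [-0.001, 0.669, 0.743, 0.0]
wrist_force: [-4.7, 4.3, 9.7]
opening: 0.0234
```

```bash
python3 g.py 378.6 -290 84.1 6
```

```text
t 18.65 tcp [ 378.4 -289.6   84.1] yaw_y 6.0 F [-4.7  4.3  9.7] op 23.4 j [-0.18  0.27  0.89  1.98 -0.25  1.    0.93]
off [-0.0005, 0.0002, 0.0] rot [-0.0012, -0.0016, 0.0001]
```

Seated at exactly the expected height. Releasing.

Request:
{"name": "drive_tool", "arguments": {"series": [{"jaw": 0.3, "offset": [0, 0, 0], "rot": [0, 0, 0]}, {"jaw": 0.45, "offset": [0, 0, 0], "rot": [0, 0, 0]}, {"jaw": 0.6, "offset": [0, 0, 0], "rot": [0, 0, 0]}, {"jaw": 0.65, "offset": [0, 0, 0], "rot": [0, 0, 0]}, {"jaw": 0.65, "offset": [0, 0, 0], "rot": [0, 0, 0]}, {"jaw": 0.65, "offset": [0, 0, -0.02], "rot": [0, 0, 0]}, {"jaw": 0.65, "offset": [0, 0, -0.055], "rot": [0, 0, 0]}, {"jaw": 0.65, "offset": [0, 0, -0.09], "rot": [0, 0, 0]}]}}

```text
clock: 19.32
tool_pos: [0.3776, -0.2895, 0.1739]
orientation: [-0.002, 0.669, 0.743, -0.001]
wrist_force: [1.1, -0.2, 0.4]
opening: 0.0553
```

```bash
python3 look.py w15; python3 g.py  679 -133.8 150 -32.5
```

```text
t 19.42 tcp [ 381.  -291.9  178.4] yaw_y 6.0 F [ 1.2  0.  -0.1] op 55.5 j [-0.27  0.12  0.94  1.87 -0.11  1.19  0.81]
off [0.1263, 0.3127, 0.0299] rot [0.0072, 0.0013, 0.6716]
```

View pics/w15.png

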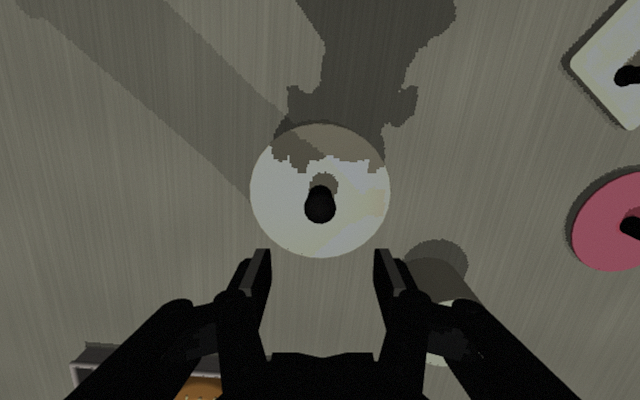

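The large lid is seated. Now the square lid.

Request:
{"name": "drive_tool", "arguments": {"series": [{"jaw": 0.65, "offset": [0.015, 0.036, 0], "rot": [0, 0, 0.08]}, {"jaw": 0.65, "offset": [0.03, 0.074, 0], "rot": [0, 0, 0.17]}, {"jaw": 0.65, "offset": [0.045, 0.112, 0], "rot": [0, 0, 0.25]}, {"jaw": 0.65, "offset": [0.06, 0.15, 0], "rot": [0, 0, 0.34]}, {"jaw": 0.65, "offset": [0.075, 0.187, 0], "rot": [0, 0, 0.43]}, {"jaw": 0.65, "offset": [0.09, 0.224, 0], "rot": [0, 0, 0.52]}, {"jaw": 0.65, "offset": [0.105, 0.26, 0.01], "rot": [0, 0, 0.6]}, {"jaw": 0.65, "offset": [0.118, 0.292, 0.02], "rot": [0, 0, 0.67]}]}}

```text
clock: 20.08
tool_pos: [0.6591, -0.1394, 0.1523]
orientation: [-0.0, 0.877, 0.481, -0.0]
wrist_force: [-0.0, -1.1, 0.4]
opening: 0.0554
```

```bash
python3 g.py  679 -133.8 140 -32.5
```

```text
t 20.08 tcp [ 659.1 -139.4  152.3] yaw_y -32.5 F [-0.  -1.1  0.4] op 55.4 j [-0.37  0.66  0.86  1.36 -0.5   1.34 -0.07]
off [0.0154, 0.0138, 0.0123] rot [-0.0009, -0.0004, 0.0005]
```

Request:
{"name": "drive_tool", "arguments": {"series": [{"jaw": 0.65, "offset": [0.0145, 0.012, 0.006], "rot": [0, 0, 0]}, {"jaw": 0.65, "offset": [0.0145, 0.012, 0.012], "rot": [0, 0, 0]}, {"jaw": 0.65, "offset": [0.0145, 0.012, 0.012], "rot": [0, 0, 0]}, {"jaw": 0.65, "offset": [0.0145, 0.012, 0.012], "rot": [0, 0, 0]}]}}

```text
clock: 20.42
tool_pos: [0.6735, -0.137, 0.1405]
orientation: [-0.001, 0.876, 0.481, -0.001]
wrist_force: [0.0, -0.1, 0.9]
opening: 0.0554
```

```bash
python3 look.py w16; python3 g.py  679 -133.8 24 -32.5
python3 - <<'E'
from h import *
d=pickle.load(open("w16.pkl","rb"));o=cv2.resize(d["img"][:,:,::-1],None,fx=3,fy=3,interpolation=cv2.INTER_CUBIC)
a=np.deg2rad(57.5);R=np.array([[np.cos(a),-np.sin(a)],[np.sin(a),np.cos(a)]])
c=np.array([679.,-133.8])
for sx,sy,z in((54,54,14),(31,7,48)):
  q=np.array([[sx,sy],[sx,-sy],[-sx,-sy],[-sx,sy]])@R.T+c
  cv2.polylines(o,[(proj(d,np.c_[q,[z]*4]/1e3)*3+1).round().astype(int)],True,{48:(0,255,0),14:(0,0,255)}[z],1)
cv2.imwrite("pics/w16.png",o[300:900,660:1300])
E
```

```text
t 20.52 tcp [ 673.7 -137.4  142. ] yaw_y -32.5 F [ 0.1 -0.7  0. ] op 55.4 j [-0.35  0.7   0.84  1.32 -0.52  1.34 -0.08]
off [0.006, 0.0025, 0.118] rot [-0.0005, 0.0004, 0.0001]
```

View pics/w16.png

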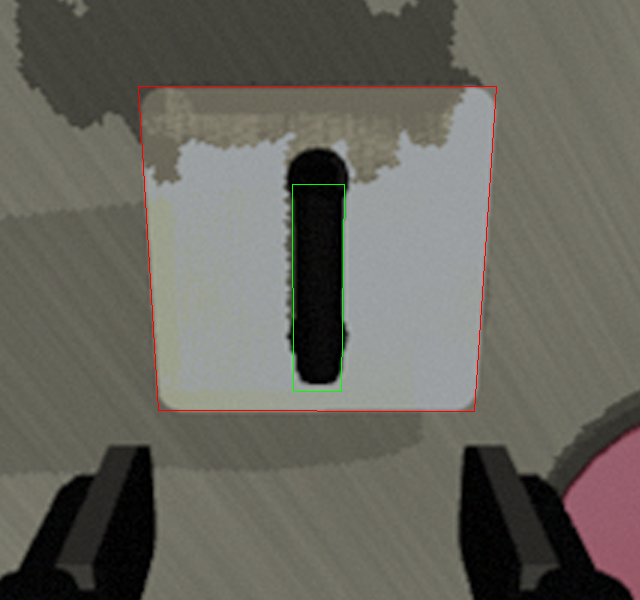

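The predicted outline matches the lid to within a pixel. Descending.

Request:
{"name": "drive_tool", "arguments": {"series": [{"jaw": 0.65, "offset": [0.006, 0.0025, 0.03], "rot": [0, 0, 0]}, {"jaw": 0.65, "offset": [0.006, 0.0025, 0.06], "rot": [0, 0, 0]}, {"jaw": 0.65, "offset": [0.006, 0.0025, 0.09], "rot": [0, 0, 0]}, {"jaw": 0.65, "offset": [0.006, 0.0025, 0.112], "rot": [0, 0, 0]}, {"jaw": 0.65, "offset": [0.006, 0.0025, 0.117], "rot": [0, 0, 0]}, {"jaw": 0.6, "offset": [0.006, 0.0025, 0.117], "rot": [0, 0, 0]}, {"jaw": 0.5, "offset": [0.006, 0.0025, 0.117], "rot": [0, 0, 0]}]}}

```text
clock: 21.1
tool_pos: [0.6803, -0.133, 0.0263]
orientation: [0.0, 0.876, 0.482, 0.0]
wrist_force: [0.4, -0.1, 0.2]
opening: 0.0429
```

```bash
python3 g.py  679 -133.8 24 -32.5
```

```text
t 21.1 tcp [ 680.3 -133.    26.3] yaw_y -32.4 F [ 0.4 -0.1  0.2] op 42.9 j [-0.33  0.81  0.78  1.41 -0.59  1.15 -0.04]
off [-0.0013, -0.0006, 0.0023] rot [0.0009, -0.0003, 0.0015]
```

Request:
{"name": "drive_tool", "arguments": {"series": [{"jaw": 0.4, "offset": [-0.001, -0.0006, 0.0023], "rot": [0, 0, 0]}, {"jaw": 0.25, "offset": [-0.001, -0.0006, 0.0023], "rot": [0, 0, 0]}, {"jaw": 0.1, "offset": [-0.001, -0.0006, 0.0023], "rot": [0, 0, 0]}, {"jaw": 0, "offset": [-0.001, -0.0006, 0.0023], "rot": [0, 0, 0]}, {"jaw": 0, "offset": [-0.001, -0.0006, 0.0023], "rot": [0, 0, 0]}, {"jaw": 0, "offset": [-0.001, -0.0006, 0.0023], "rot": [0, 0, 0]}, {"jaw": 0, "offset": [-0.001, -0.0006, 0.0023], "rot": [0, 0, 0]}, {"jaw": 0, "offset": [-0.001, -0.0006, 0.0023], "rot": [0, 0, 0]}], "grip_force": 70}}

```text
clock: 21.77
tool_pos: [0.6796, -0.1331, 0.0238]
orientation: [0.0, 0.876, 0.482, 0.0]
wrist_force: [-1.4, 0.6, 6.8]
opening: 0.0127
```

Request:
{"name": "drive_tool", "arguments": {"series": [{"jaw": 0, "offset": [0, 0, -0.01], "rot": [0, 0, 0]}, {"jaw": 0, "offset": [0, 0, -0.03], "rot": [0, 0, 0]}, {"jaw": 0, "offset": [0, 0, -0.06], "rot": [0, 0, 0]}, {"jaw": 0, "offset": [0, 0, -0.095], "rot": [0, 0, 0]}, {"jaw": 0, "offset": [0, 0, -0.13], "rot": [0, 0, 0]}, {"jaw": 0, "offset": [0, 0, -0.15], "rot": [0, 0, 0]}, {"jaw": 0, "offset": [0, 0, -0.15], "rot": [0, 0, 0]}, {"jaw": 0, "offset": [0, 0, -0.15], "rot": [0, 0, 0]}]}}

```text
clock: 22.43
tool_pos: [0.6794, -0.1331, 0.1739]
orientation: [0.0, 0.876, 0.482, 0.001]
wrist_force: [0.4, -0.2, -1.9]
opening: 0.0127
```

```bash
python3 look.py w17; python3 g.py  676.2 159.7 175 -21.1
```

```text
t 22.53 tcp [ 678.2 -132.2  170.7] yaw_y -32.4 F [ 0.2  0.5 -2.1] op 12.7 j [-0.35  0.69  0.85  1.27 -0.51  1.4  -0.1 ]
off [0.2455, -0.158, -0.0039] rot [-0.0032, 0.0004, -0.1966]
```

View pics/w17.png

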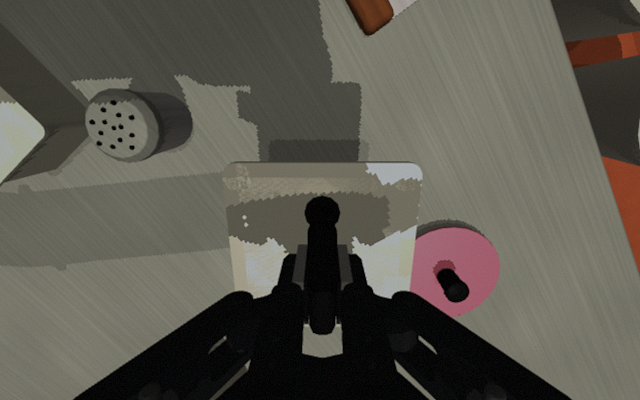

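Run:
```python
from h import *
d=pickle.load(open("w17.pkl","rb"))
w=ray(d,[[322,161.5],[223,190],[421.5,190]],.161)[:,:2]*1e3
a=np.deg2rad(57.6);u=np.array([np.cos(a),np.sin(a)]);v=np.array([u[1],-u[0]])
r=w-[678.2,-132.2];print(np.c_[r@u,r@v].round(1))
```

```text
[[ 53.4   0.2]
 [ 37.5 -54.3]
 [ 37.6  54.9]]
```

Request:
{"name": "drive_tool", "arguments": {"series": [{"jaw": 0, "offset": [0.018, -0.012, 0], "rot": [0, 0, -0.02]}, {"jaw": 0, "offset": [0.048, -0.031, 0], "rot": [0, 0, -0.04]}, {"jaw": 0, "offset": [0.08, -0.051, 0], "rot": [0, 0, -0.065]}, {"jaw": 0, "offset": [0.112, -0.072, 0], "rot": [0, 0, -0.09]}, {"jaw": 0, "offset": [0.145, -0.093, 0], "rot": [0, 0, -0.115]}, {"jaw": 0, "offset": [0.177, -0.114, 0], "rot": [0, 0, -0.14]}, {"jaw": 0, "offset": [0.205, -0.132, 0], "rot": [0, 0, -0.165]}, {"jaw": 0, "offset": [0.225, -0.145, 0], "rot": [0, 0, -0.18]}]}}

```text
clock: 23.2
tool_pos: [0.6753, 0.1403, 0.1696]
orientation: [-0.002, 0.828, 0.561, -0.002]
wrist_force: [-0.4, 0.6, -2.4]
opening: 0.0127
```

```bash
python3 g.py  676.2 159.7 150 -21.1
```

```text
t 23.2 tcp [675.3 140.3 169.6] yaw_y -21.7 F [-0.4  0.6 -2.4] op 12.7 j [-0.73  0.67  0.8   1.28 -0.47  1.39 -0.33]
off [0.0184, -0.0063, 0.0197] rot [-0.005, 0.0005, -0.0109]
```

Request:
{"name": "drive_tool", "arguments": {"series": [{"jaw": 0, "offset": [0.01, -0.004, 0.0], "rot": [-0.003, 0, -0.005]}, {"jaw": 0, "offset": [0.016, -0.006, 0.01], "rot": [-0.005, 0, -0.01]}, {"jaw": 0, "offset": [0.017, -0.006, 0.02], "rot": [-0.005, 0, -0.01]}, {"jaw": 0, "offset": [0.017, -0.006, 0.02], "rot": [-0.005, 0, -0.01]}, {"jaw": 0, "offset": [0.017, -0.006, 0.02], "rot": [-0.005, 0, -0.01]}, {"jaw": 0, "offset": [0.017, -0.006, 0.02], "rot": [-0.005, 0, -0.01]}]}}

```text
clock: 23.7
tool_pos: [0.6778, 0.1503, 0.1519]
orientation: [0.002, 0.827, 0.562, 0.001]
wrist_force: [-0.1, 0.1, -1.9]
opening: 0.013
```

```bash
python3 g.py  676.2 159.7 103 -21.1
```

```text
t 23.7 tcp [677.8 150.3 151.9] yaw_y -21.7 F [-0.1  0.1 -1.9] op 13.0 j [-0.74  0.69  0.79  1.29 -0.48  1.35 -0.34]
off [0.0082, -0.0051, 0.0489] rot [0.0039, 0.0014, -0.0101]
```

Request:
{"name": "drive_tool", "arguments": {"series": [{"jaw": 0, "offset": [0.008, -0.005, 0.01], "rot": [0.003, 0.001, -0.01]}, {"jaw": 0, "offset": [0.008, -0.005, 0.025], "rot": [0.003, 0.001, -0.01]}, {"jaw": 0, "offset": [0.008, -0.005, 0.04], "rot": [0.003, 0.001, -0.01]}, {"jaw": 0, "offset": [0.008, -0.005, 0.048], "rot": [0.003, 0.001, -0.01]}, {"jaw": 0, "offset": [0.008, -0.005, 0.048], "rot": [0.003, 0.001, -0.01]}, {"jaw": 0, "offset": [0.008, -0.005, 0.048], "rot": [0.003, 0.001, -0.01]}]}}

```text
clock: 24.2
tool_pos: [0.676, 0.162, 0.1039]
orientation: [0.0, 0.824, 0.567, 0.0]
wrist_force: [-0.6, -0.3, -1.9]
opening: 0.0127
```

```bash
python3 look.py s18 scene;python3 g.py  676.2 159.7 87.8 -21.1
python3 - <<'E'
from h import *
d=pickle.load(open("s18.pkl","rb"));a=d["img"][:,:,::-1]
cv2.imwrite("pics/s18.png",cv2.resize(a[140:260,350:480],None,fx=4.8,fy=4.8,interpolation=cv2.INTER_CUBIC))
E
```

```text
t 24.3 tcp [676.7 162.  105.2] yaw_y -20.9 F [-0.   0.4 -1.5] op 12.7 j [-0.75  0.72  0.77  1.34 -0.5   1.27 -0.32]
off [-0.0024, 0.0003, 0.0174] rot [0.0023, -0.0016, 0.0031]
```

View pics/s18.png

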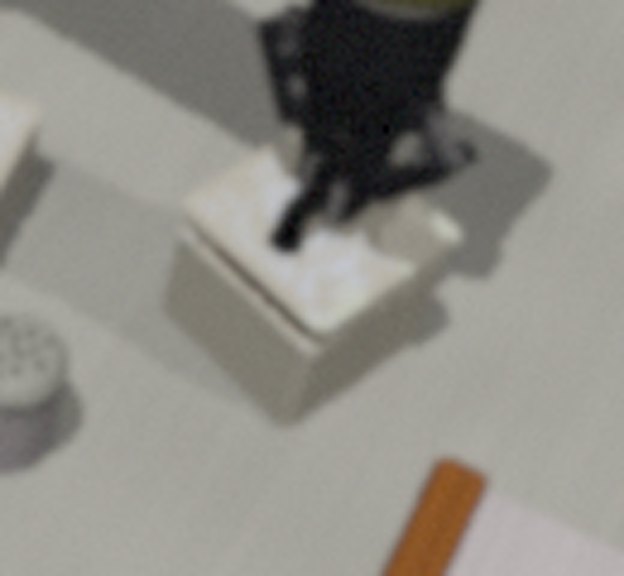

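The lid is aligned over the square crock. Lowering it.

Request:
{"name": "drive_tool", "arguments": {"series": [{"jaw": 0, "offset": [-0.0024, 0.0003, 0.002], "rot": [0.002, -0.0015, 0.003]}, {"jaw": 0, "offset": [-0.0024, 0.0003, 0.005], "rot": [0.002, -0.0015, 0.003]}, {"jaw": 0, "offset": [-0.0024, 0.0003, 0.008], "rot": [0.002, -0.0015, 0.003]}, {"jaw": 0, "offset": [-0.0024, 0.0003, 0.011], "rot": [0.002, -0.0015, 0.003]}, {"jaw": 0, "offset": [-0.0024, 0.0003, 0.014], "rot": [0.002, -0.0015, 0.003]}, {"jaw": 0, "offset": [-0.0024, 0.0003, 0.0165], "rot": [0.002, -0.0015, 0.003]}, {"jaw": 0, "offset": [-0.0024, 0.0003, 0.0175], "rot": [0.002, -0.0015, 0.003]}, {"jaw": 0, "offset": [-0.0024, 0.0003, 0.0175], "rot": [0.002, -0.0015, 0.003]}]}}

```text
clock: 24.97
tool_pos: [0.6755, 0.1599, 0.0878]
orientation: [-0.001, 0.825, 0.566, -0.0]
wrist_force: [-5.9, -0.5, 6.4]
opening: 0.013
```

```bash
python3 g.py  676.2 159.7 87.8 -21.1
```

```text
t 24.97 tcp [675.5 159.9  87.8] yaw_y -21.1 F [-5.9 -0.5  6.4] op 13.0 j [-0.74  0.74  0.76  1.36 -0.51  1.25 -0.32]
off [0.0001, 0.0008, 0.0] rot [-0.0013, 0.0, 0.0004]
```

Request:
{"name": "drive_tool", "arguments": {"series": [{"jaw": 0.2, "offset": [0, 0, 0], "rot": [0, 0, 0]}, {"jaw": 0.35, "offset": [0, 0, 0], "rot": [0, 0, 0]}, {"jaw": 0.5, "offset": [0, 0, 0], "rot": [0, 0, 0]}, {"jaw": 0.6, "offset": [0, 0, 0], "rot": [0, 0, 0]}, {"jaw": 0.6, "offset": [0, 0, 0], "rot": [0, 0, 0]}, {"jaw": 0.6, "offset": [0, 0, -0.02], "rot": [0, 0, 0]}, {"jaw": 0.6, "offset": [0, 0, -0.06], "rot": [0, 0, 0]}, {"jaw": 0.6, "offset": [0, 0, -0.1], "rot": [0, 0, 0]}]}}

```text
clock: 25.63
tool_pos: [0.6745, 0.1598, 0.1859]
orientation: [-0.001, 0.825, 0.566, -0.003]
wrist_force: [1.4, -0.0, 0.2]
opening: 0.0511
```

```bash
python3 look.py w19; python3 g.py  500 400 230 36
```

```text
t 25.73 tcp [679.1 159.4 194.6] yaw_y -21.1 F [0.3 0.1 0.1] op 51.6 j [-0.75  0.66  0.81  1.23 -0.47  1.42 -0.36]
off [0.1603, -0.2533, -0.0368] rot [0.0106, -0.0004, -0.9963]
```

View pics/w19.png

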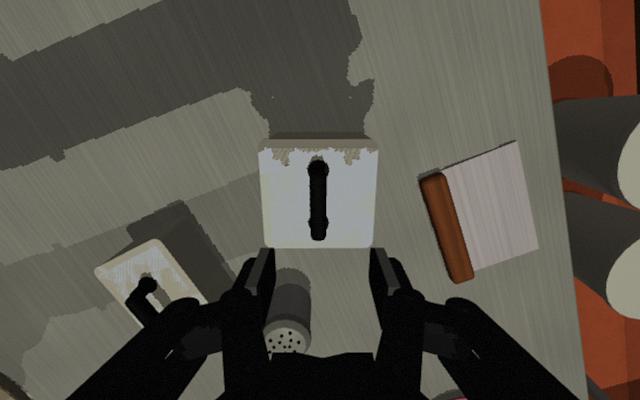

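The square lid is seated. I'll retreat to the clear area and check all four lids.

Request:
{"name": "drive_tool", "arguments": {"series": [{"jaw": 0.6, "offset": [0.02, -0.03, -0.02], "rot": [0, 0, 0]}, {"jaw": 0.6, "offset": [0.04, -0.063, -0.036], "rot": [0, 0, 0]}, {"jaw": 0.6, "offset": [0.06, -0.095, -0.036], "rot": [0, 0, 0]}, {"jaw": 0.6, "offset": [0.08, -0.127, -0.036], "rot": [0, 0, 0]}, {"jaw": 0.6, "offset": [0.1, -0.158, -0.036], "rot": [0, 0, 0]}, {"jaw": 0.6, "offset": [0.12, -0.19, -0.036], "rot": [0, 0, 0]}, {"jaw": 0.6, "offset": [0.14, -0.222, -0.036], "rot": [0, 0, 0]}, {"jaw": 0.6, "offset": [0.16, -0.253, -0.036], "rot": [0, 0, 0]}]}}

```text
clock: 26.4
tool_pos: [0.4958, 0.4016, 0.2228]
orientation: [-0.0, 0.824, 0.566, -0.0]
wrist_force: [-0.2, 0.8, -0.5]
opening: 0.0513
```

```bash
python3 g.py  200 590 230 36
```

```text
t 26.4 tcp [495.8 401.6 222.8] yaw_y -21.1 F [-0.2  0.8 -0.5] op 51.3 j [-1.27  0.51  0.82  1.37 -0.37  1.42 -0.83]
off [0.0694, -0.3438, -0.0068] rot [-0.0011, -0.0005, -0.9961]
```

Request:
{"name": "drive_tool", "arguments": {"series": [{"jaw": 0.6, "offset": [0.008, -0.039, 0], "rot": [0, 0, -0.1]}, {"jaw": 0.6, "offset": [0.016, -0.078, 0], "rot": [0, 0, -0.2]}, {"jaw": 0.6, "offset": [0.024, -0.117, 0], "rot": [0, 0, -0.3]}, {"jaw": 0.6, "offset": [0.032, -0.156, 0], "rot": [0, 0, -0.4]}, {"jaw": 0.6, "offset": [0.04, -0.195, 0], "rot": [0, 0, -0.5]}, {"jaw": 0.6, "offset": [0.047, -0.23, 0], "rot": [0, 0, -0.6]}, {"jaw": 0.6, "offset": [0.053, -0.26, 0], "rot": [0, 0, -0.65]}, {"jaw": 0.6, "offset": [0.053, -0.26, 0], "rot": [0, 0, -0.65]}]}}

```text
clock: 27.07
tool_pos: [0.2653, 0.5481, 0.2223]
orientation: [-0.002, 0.595, 0.804, -0.001]
wrist_force: [-0.6, 0.9, -0.8]
opening: 0.0515
```

```bash
python3 look.py sF scene; python3 look.py tF top
python3 - <<'E'
from h import *
d=pickle.load(open("tF.pkl","rb"));im=d["img"];f=4
big=cv2.resize(im.astype(np.float32).min(2),None,fx=f,fy=f,interpolation=cv2.INTER_LINEAR)
m=cv2.morphologyEx((big>125).astype(np.uint8),cv2.MORPH_CLOSE,np.ones((5,5)))
cs,_=cv2.findContours(m,cv2.RETR_EXTERNAL,cv2.CHAIN_APPROX_NONE)
T={"small":(461,191,.084,529.2,-424.9),"large":(418,241,.074,378.2,-292.9),"sq":(267,145,.078,674.9,158.7),"ob":(283,213,.066,465.7,103.7)}
for n,(u,v,z,x0,y0) in T.items():
    for c in cs:
        if cv2.contourArea(c)>200 and np.hypot(*(c[:,0].mean(0)/f-[u,v]))<20:
            w=ray(d,(c[:,0]+.5)/f-.5,z)[:,:2].astype(np.float32)*1e3;h=cv2.convexHull(w);r=cv2.minAreaRect(h);M=cv2.moments(h)
            print(n,"lid-crock0",round(M["m10"]/M["m00"]-x0,1),round(M["m01"]/M["m00"]-y0,1),np.round(r[1],1),round(r[2],1))
cv2.imwrite("pics/tF2.png",im[:,:,::-1])
s=pickle.load(open("sF.pkl","rb"))["img"][:,:,::-1]
cv2.imwrite("pics/sF2.png",cv2.resize(s[130:400,170:470],None,fx=2.2,fy=2.2,interpolation=cv2.INTER_CUBIC))
E
```

```text
small lid-crock0 -1.9 -1.5 [86.3 86.6] 38.8
large lid-crock0 -1.0 0.5 [125.6 125.9] 44.2
sq lid-crock0 -1.4 -0.4 [108.4 108.1] 69.2
ob lid-crock0 -0.9 -1.5 [ 88.3 136. ] 6.1
```

View pics/sF2.png

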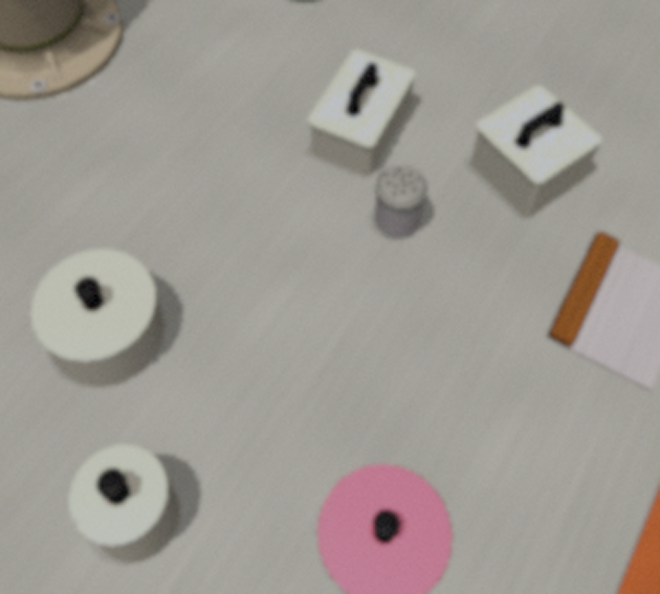

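View pics/tF2.png

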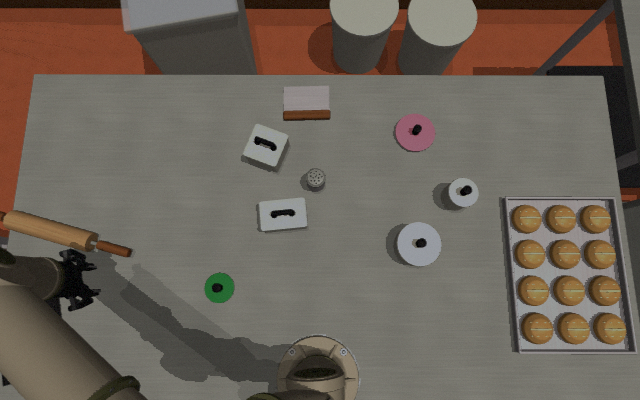

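All four lids sit within about 2.5 mm of their crock centres, with headings within 0.3° of the crocks. They look level, and the shaker hasn't moved. Handing in.

```bash
python3 -c "
from station import robot
print(robot.finish_job())"
```

```text
the job is handed in; nothing more can be done
None
```

All four lids are on their matching crocks, and I handed the job in at about 27 s of the 104 s allowed. I lowered each lid until it touched the rim, released it, then backed the arm off to the clear area. `finish_job` reported no verdict.

**Final checks:**
- **Centring:** in the final top view, each lid was within about 2.5 mm of its crock's starting position (limit 9 mm). The small round lid was the worst at about 2.4 mm.
- **Alignment:** the square and oblong lids were in line with their crocks within about 0.3°.
- **Height:** each lid touched down within 0.1 mm of the height worked out from its grasp, so all four should be fully seated. I did not measure seated height separately in the images.
- **Level:** the lids look flat in the scene view, and their outlines in the top view match the given sizes to within 2.5 mm. I did not measure tilt directly.
- **Bystanders:** the shaker and both look-alike lids appear where they started.

**Disagreements:** on the table, the top camera placed the lids about 2–3 mm differently from the wrist camera. For the large crock's rim, seen at an angle, the gap was about 3–4 mm. I aimed between the cameras where they disagreed, except that the small and square lids were picked essentially where the wrist camera put them.

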